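# Click a printing block into its sprung dock

### The job

Take the rectangular wooden printing block with the round knob handle and push it, knob up, straight down into the nest of the dock, past the sprung ball, until the ball clicks over its top edge. Feel for the nest's floor, keep the block pressed on it with about 10 N for a good half second to bed it fully home, then let go. Press gently, never harder than about 20 N, and leave the other things standing where they are.

Things in the scene. Friction and masses are not known exactly. Their poses are not given: they have to be found in the camera images.
- block: the printing block to dock: brown wooden rectangular base 68 (its x) x 48 (its y) x 32 mm high, with an upright round knob 25 mm in diameter on the middle of its flat top, from 34 to 64 mm above the underside; 100 to 200 g. Origin: centre of the underside, z up. Fits either way round (half a turn)
- dock: the dock, fixed to the table: dark steel base plate 168 (its x) x 96 (its y) x 10 mm with four upright steel posts 12 mm thick at x = +-58, y = +-33, up to 100 mm above the table; on them a grey plastic nest, 136 x 82 mm, is firmly clamped, black clamp knobs out to y = +-53. Origin: centre of the plate's underside on the table, z up. Moulding and ball are slippery
- dock_centre (a point): centre of the upper face of the base plate, 10 mm above the dock's origin, same axes. The nest's flat floor, on which the block must come to rest, lies 14 to 46 mm above this point (24 to 56 mm above the table): the height differs each time and NO reading gives it, so the floor must be felt
- pocket (a point): on the pocket's vertical axis, 56 mm above the table (highest place the floor can be). Pocket 69.8 (dock x) x 49.8 (dock y): the block's x goes along the dock's x, 0.9 mm clear a side. Guides up to 65 mm above the nest's floor at both x ends and round the corners (|x| over 21); the top 7 mm slope out by 4 mm. Both y sides are open for |x| < 21: fingers on the knob must close along dock y
- ball_end (a point): point on the base plate straight below the ball when it is out: marks the dock's +x end, 39.6 mm from the axis. The ball, 20 mm in diameter, sits in a level steel barrel, its centre 39 mm above the nest's floor; fully out it stands 5.3 mm into the pocket. The block's lower edge meets it with the underside about 47 mm above the nest's floor
- ball (a joint): travel (m) of the sprung ball: 0 = out, grows as it is pushed back in dock +x, up to 0.007. Spring 12 N plus 1 N per mm. It takes about 8 to 15 N downward to get past it; then the block slides with 1 to 3 N, ball 2 to 4 mm back; over the last 7 mm above the floor the ball springs out over the block's top edge, pulls it down with up to 12 N and at home is out (below 0.001)
- paisley: bystander: dark wooden block 68 x 57 x 70 mm with a pointed, leaf-shaped base and a knob; origin at the centre of its underside
- square: bystander: low wooden block 60 x 65 x 34 mm without a knob; origin at the centre of its underside
- jar: bystander: white screw-top jar, 60 mm in diameter, 74 mm high; origin at the centre of its underside
- spool: bystander: spool of black thread, 30 mm in diameter, 42 mm high; origin at the centre of its underside

How it is judged:
By the outcome, as a careful person would: the job done as asked, in the order asked, and still so for the second after the job is handed in, with the robot touching nothing.
It also fails if it takes over 54 s, if anything falls off the work surface, if the arm or the gripper's body presses on something with over 40 N, if the wrist force passes 120 N, or if a joint passes its speed limit or range.

### The arm

A 7-joint arm with a two-finger parallel gripper is mounted at the origin on a cart in front of the work surface, level with it; the furniture and walls round the work are solid. World frame = base frame: x ahead of the robot, y to its left, z up, the work surface at z = 0. Lengths are in m, angles in rad, forces in N, time in s.
With the tool pointing down it reaches from about 0.425 to 0.975 m from the base axis. Payload 16.7 kg.
Tool frame: the origin (TCP) lies between the finger pads; the fingertips stand 22 mm ahead of it and the grasp point (between the pads) lies 3 mm ahead of it (tips_ahead is the y of the fingertips in the tool frame, in m); y points along the fingers, z is the direction in which the jaws open and shut, and the axes are right-handed (so a half turn about y gives the same grasp; the last joint's range is limited). The gripper opens to 85 mm and grips with 20 to 120 N. Pads are 22 mm wide; open, the fingers measure 114 mm over their backs; the gripper's body (76 mm by 85 mm) begins 54 mm behind the grasp point. The pads swing forward as they close: fully open they stand 13 mm farther back than shut.
Start: joints at [-1.276, 0.426, 0.074, 1.606, -0.034, 1.111, -0.067], TCP at [0.29, 0.609, 0.223] pointing down, gripper open.
Joint ranges: [-2.85, 2.85], [-0.5, 2.14], [-1.23, 1.37], [0.21, 2.46], [-1.02, 4.16], [0.16, 2.05], [-2.73, 2.73]. Speed limits (rad/s): [1.89, 1.89, 2.39, 2.39, 3.01, 3.01, 3.01].

### API

Orientations are given as a rotation vector (axis times angle).
In Python, from plant import * gives the robot as it stands.
- The arm moves only by the tool carry_out, never from a script. Its argument "rows" is a list of rows, each a list of 6 numbers: the shift along the world's x, y, z as a fraction of full scale, then the turn, a rotation vector about the world's x, y, z as a fraction of full scale. In form: [[x, y, z, ax, ay, az], ...]. A call has 1 to 20 rows; each row is the pose to reach, as a shift and turn from the pose measured when the call began; what a row does not reach only later rows make up. Full scale, the value 1, is 0.15 m for a shift and 90 degrees for a turn. A row lasts 1/12 s, in which the tool goes at most 41.7 mm and 7.16 degrees, less where a joint would pass 70% of its speed; a pose out of reach is approached as far as the arm can. A call with a number of a shift or a turn outside -1 to 1 is refused whole. A call with a gripper value outside its range is refused whole. "claw" is the closure, from -1 (fully open) to 1 (shut), set as the call begins (left out, the last holds). The fingers move at their own pace and stop on an object; the grip force is fixed at half the most. Time passes only in rows, so rows that repeat a pose let the fingers close. It gives the time, the measured TCP pose, the force and the opening at its end, in the units of the state.
- state(): the state, without advancing time (a new reading comes with each control period).
- snapshot(name): name is "side" or "top" or "wrist"; returns a dict with "color" (384x512x3 uint8, red, green, blue), "range_z" (384x512 float32, m along the optical axis (not along the pixel's ray), 0 where there is no reading), "intrinsics" (3x3 intrinsics, pixels), "position" and "attitude" of the camera in the world; the wrist camera has in their place "T_tool_cam" (4x4, takes a point from camera to tool coordinates, whose origin is the TCP and whose axes are the tool frame's). Camera axes: x right, y down, z forward; pixel columns grow to the right and rows downward; lengths in m; the calibration is good to about 2 mm. A picture is of the moment at which its call begins: read the wrist's pose just before it.
- hand_in(): hands the job in, once; it reports no verdict.
The state is a dict: "clock": time; "qpos": joint angles; "joint_velocities": joint speeds; "joint_torque": joint torques, N m; "position": TCP position; "orientation": TCP orientation; "contact_force": force on the tool from outside, world axes, zero at the start; "moment": the same for the moment, N m; "gripper_width": finger opening in m.
Only numpy, scipy, OpenCV 4.12 (cv2) and the standard library are available. Lean on these libraries where they do the work, as an engineer would, in place of code of your own. Each camera call takes 0.05 s, during which the arm holds its last target.

## Working session

There is one attempt and no reset: what is moved stays moved. The work goes in short steps, Python scripts to look and compute and a tool call to move; the robot and the scene stay as the last step left them, time stands still between calls to the robot, and variables do not carry over. Pictures are saved under pics/ and viewed, and the job is handed in when it is done.

Besides the shell and the picture viewer there is one more tool, called after "Emit:" by a JSON object that holds its "name" and its "arguments". carry_out: Moves the arm, as the interface text tells. Its arguments: {"type":"object","properties":{"rows":{"type":"array","items":{"type":"array","items":{"type":"number"}}},"claw":{"type":"number"}},"required":["rows"]}

```bash
mkdir -p pics; ls; python3 - <<'E'
from plant import *
import cv2,numpy as np
s=state();print(s)
for n in ("side","top","wrist"):
    d=snapshot(n)
    cv2.imwrite(f"pics/{n}0.png",d["color"][...,::-1]); np.savez(f"{n}0.npz",**d)
    print(n,d["intrinsics"],d.get("position"),d.get("attitude"),d.get("T_tool_cam"))
E
```

```text
pics
{'clock': 0.0, 'qpos': array([-1.2754859 ,  0.42674299,  0.07389177,  1.60661086, -0.03411547,
        1.11082893, -0.06707363]), 'joint_velocities': array([ 0.00013565, -0.00161159,  0.00068152, -0.00125712, -0.0003635 ,
       -0.00121635, -0.00018566]), 'joint_torque': array([ 1.03194172e-03, -9.49819279e+01,  3.76101762e+00, -4.63519192e+01,
        1.92101154e-02,  1.00822351e-02,  9.34133436e-05]), 'position': array([0.29030504, 0.60890559, 0.22180281]), 'orientation': array([-1.54381626,  0.34908578, -0.34878064]), 'contact_force': array([-0.39258957,  0.01992864, -0.88135372]), 'moment': array([-0.02541555, -0.01057774, -0.02408823]), 'gripper_width': 0.08528264664335479}
side [[390.97376527   0.         254.57397303]
 [  0.         390.97376527 190.60102011]
 [  0.           0.           1.        ]] [0.48941706 0.96007498 0.54650677] [-0.22285655  2.68835223 -1.4773914 ] None
top [[425.37287049   0.         257.62774989]
 [  0.         425.37287049 187.70786993]
 [  0.           0.           1.        ]] [0.42936994 0.23142094 1.06441409] [-2.15096328  2.12452622 -0.18667665] None
wrist [[324.43163245   0.         258.30839224]
 [  0.         324.43163245 188.21867262]
 [  0.           0.           1.        ]] None None [[ 5.00993983e-04  9.54238091e-01  2.99047512e-01 -7.73042126e-02]
 [ 6.56939134e-04 -2.99047799e-01  9.54237906e-01 -1.51556298e-01]
 [ 9.99999659e-01 -2.81611436e-04 -7.76697493e-04 -1.42755325e-04]
 [ 0.00000000e+00  0.00000000e+00  0.00000000e+00  1.00000000e+00]]
```

View pics/side0.png

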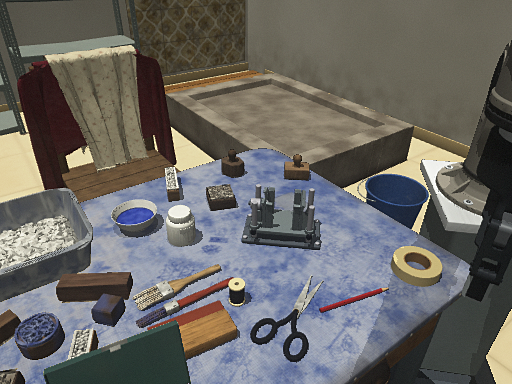

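View pics/top0.png

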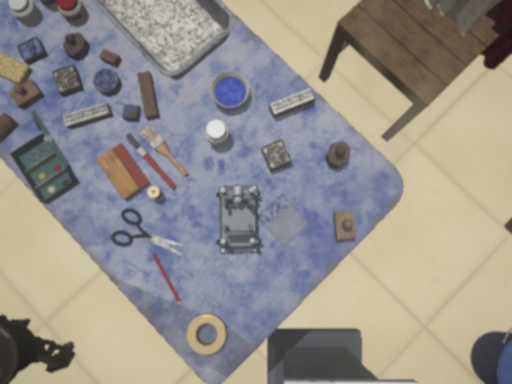

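View pics/wrist0.png

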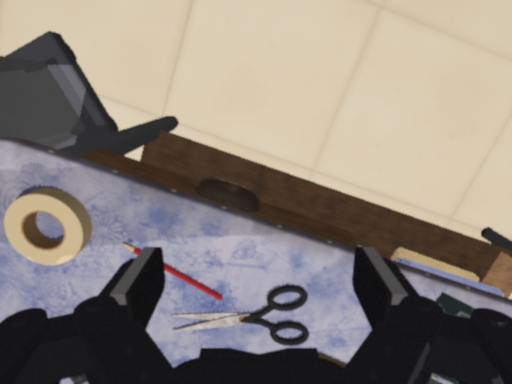

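The top view shows the block at about (345,226), the dock at (239,219), paisley at (338,154), square at (276,154), jar at (217,131) and spool at (154,192). Next I'll measure.

```bash
cat > h.py <<'E'
import numpy as np,cv2
from scipy.spatial.transform import Rotation as R
def load(n): return dict(np.load(n,allow_pickle=True))
def pose(d,s=None):
    if d.get("position") is not None and d["position"].shape==(3,): return R.from_rotvec(d["attitude"]).as_matrix(),d["position"]
    T=d["T_tool_cam"]; Rt=R.from_rotvec(s["orientation"]).as_matrix()
    return Rt@T[:3,:3],Rt@T[:3,3]+s["position"]
def ray(d,u,v,s=None):
    Rm,p=pose(d,s);return p,Rm@np.linalg.inv(d["intrinsics"])@np.array([u,v,1.])
def onplane(d,u,v,z,s=None):
    p,r=ray(d,u,v,s);return p+r*(z-p[2])/r[2]
def cloud(d,s=None):
    Rm,p=pose(d,s);H,W=d["range_z"].shape;v,u=np.mgrid[:H,:W]
    P=np.stack([u,v,np.ones_like(u)],-1)@np.linalg.inv(d["intrinsics"]).T*d["range_z"][...,None]
    return P@Rm.T+p
def proj(d,P,s=None):
    Rm,p=pose(d,s);q=d["intrinsics"]@(Rm.T@(np.asarray(P)-p));return q[:2]/q[2]
def cross(rs):
    A=0;b=0
    for p,r in rs:
        r=r/np.linalg.norm(r);M=np.eye(3)-np.outer(r,r);A=A+M;b=b+M@p
    return np.linalg.solve(A,b)
E
python3 - <<'E'
from h import *
t=load("top0.npz");s=load("side0.npz")
C=cloud(t);Cs=cloud(s)
for n,(u,v) in dict(block=(345,226),dock=(239,219),pais=(338,154),sq=(276,154),jar=(217,131),spool=(154,192),table=(290,180)).items():
    print(n,C[v,u].round(4), proj(s,C[v,u]).round(0))
for n,(x,y,w,h) in dict(a=(205,140,150,120),).items():
    im=t["color"][y:y+h,x+5:x+w+5,::-1]; 
    cv2.imwrite("pics/topcrop.png",cv2.resize(im,None,fx=5,fy=5,interpolation=cv2.INTER_CUBIC))
im=s["color"][135:260,215:335,::-1];cv2.imwrite("pics/sidecrop.png",cv2.resize(im,None,fx=4.8,fy=4.8,interpolation=cv2.INTER_CUBIC))
E
```

```text
block [0.5092 0.0179 0.0626] [301. 156.]
dock [0.525  0.2689 0.037 ] [286. 219.]
pais [0.6836 0.0309 0.0621] [236. 153.]
sq [0.6902 0.1796 0.0277] [221. 193.]
jar [0.7333 0.3245 0.075 ] [185. 209.]
spool [0.5897 0.4794 0.0289] [238. 288.]
table [ 0.6302  0.142  -0.0034] [248. 198.]
```

View pics/topcrop.png

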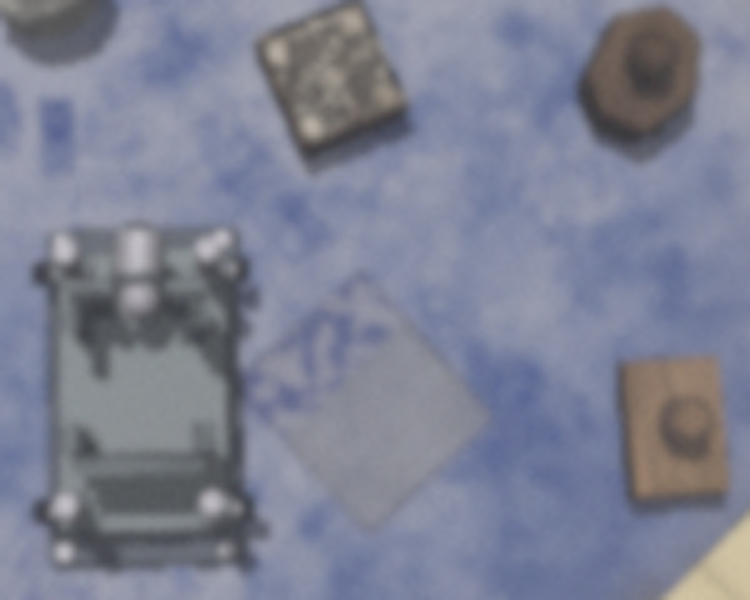

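View pics/sidecrop.png

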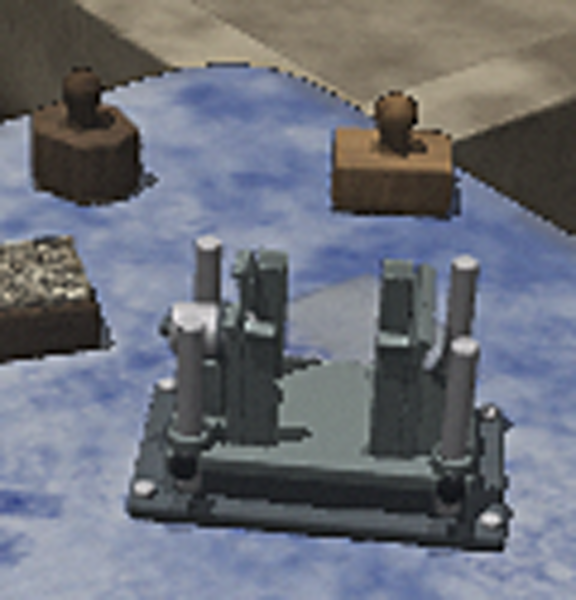

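```bash
python3 - <<'E'
from h import *
from plant import *
s=state();print(R.from_rotvec(s["orientation"]).as_matrix().round(3))
t=load("top0.npz");C=cloud(t)
# block base colour outline
hsv=cv2.cvtColor(t["color"],cv2.COLOR_RGB2HSV)
m=((hsv[...,0]<20)&(hsv[...,1]>60)).astype(np.uint8)
m[:, :325]=0;m[:,365:]=0;m[:205]=0;m[245:]=0
cs=max(cv2.findContours(m,0,1)[0],key=cv2.contourArea);r=cv2.minAreaRect(cs);print(r,cv2.contourArea(cs))
P=np.array([onplane(t,*p,0.032) for p in cv2.boxPoints(r)]);print(P.round(4),P.mean(0))
print(np.linalg.norm(P-np.roll(P,1,0),axis=1))
# dock posts tops (bright) 
for n,(u,v) in dict(p1=(210+65/5,140+248/5),p2=(210+215/5,140+243/5),p3=(210+65/5,140+505/5),p4=(210+212/5,140+503/5)).items(): print(n,onplane(t,u,v,0.1).round(4))
E
```

```text
[[ 0.903 -0.     0.43 ]
 [-0.43  -0.001  0.903]
 [ 0.    -1.    -0.001]]
((344.69793701171875, 225.27157592773438), (24.580232620239258, 17.028045654296875), 85.91438293457031) 230.0
[[ 0.5416  0.0344  0.032 ]
 [ 0.5451 -0.0072  0.032 ]
 [ 0.4855 -0.01    0.032 ]
 [ 0.4821  0.0312  0.032 ]] [0.51356559 0.01209183 0.032     ]
[0.0595293  0.0417436  0.05959118 0.04134568]
p1 [0.5863 0.3046 0.1   ]
p2 [0.5895 0.2357 0.1   ]
p3 [0.4691 0.3016 0.1   ]
p4 [0.4708 0.2355 0.1   ]
```

Emit:
{"name": "carry_out", "arguments": {"rows": [[0.05, -0.15, 0.05, 0, 0, 0.05], [0.15, -0.4, 0.1, 0, 0, 0.12], [0.25, -0.65, 0.15, 0, 0, 0.19], [0.35, -0.9, 0.2, 0, 0, 0.25], [0.4, -1, 0.2, 0, 0, 0.3], [0.4, -1, 0.2, 0, 0, 0.3]]}}

```text
clock: 0.65
position: [0.3532, 0.4549, 0.2528]
orientation: [-1.572, -0.022, 0.02]
contact_force: [0.5, -0.2, -0.1]
gripper_width: 0.0854
```

Emit:
{"name": "carry_out", "arguments": {"rows": [[0.1, -0.15, 0, 0, 0, 0], [0.25, -0.4, 0, 0, 0, 0], [0.4, -0.65, 0, 0, 0, 0], [0.55, -0.9, 0, 0, 0, 0], [0.6, -1, 0, 0, 0, 0], [0.6, -1, 0, 0, 0, 0], [0.6, -1, 0, 0, 0, 0]]}}

```text
clock: 1.23
position: [0.4437, 0.304, 0.2528]
orientation: [-1.572, -0.019, 0.017]
contact_force: [-0.9, 0.5, -0.3]
gripper_width: 0.0857
```

```bash
cat > snap.py <<'E'
import sys,pickle
from plant import *
import cv2
def take(tag):
    s=state();d=snapshot("wrist")
    pickle.dump((d,s),open(tag+".pkl","wb"));cv2.imwrite(f"pics/{tag}.png",d["color"][...,::-1]);return d,s
if __name__=="__main__": take(sys.argv[1])
E
python3 snap.py w1
```

```text
(no output)
```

View pics/w1.png

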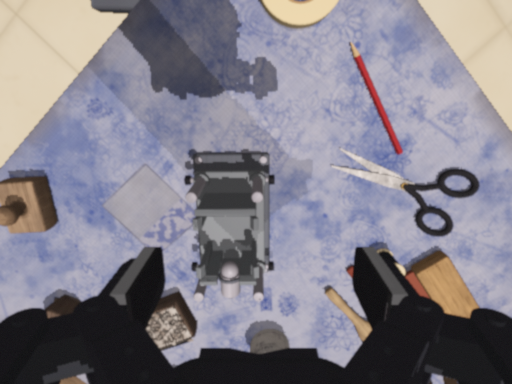

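The wrist view shows the dock, with post tops at about (192,200) and (258,197) and the ball barrel at (230,275), pointing to world +x. I'll go closer for a sharper view.

Emit:
{"name": "carry_out", "arguments": {"rows": [[0.1, -0.06, -0.15, 0, 0, 0], [0.25, -0.15, -0.4, 0, 0, 0], [0.37, -0.23, -0.6, 0, 0, 0], [0.37, -0.23, -0.6, 0, 0, 0], [0.37, -0.23, -0.6, 0, 0, 0]]}}

```text
clock: 1.7
position: [0.4977, 0.2709, 0.1606]
orientation: [-1.574, -0.019, 0.022]
contact_force: [0.7, 0.5, 0.0]
gripper_width: 0.0853
```

```bash
python3 snap.py w2; python3 - <<'E'
from h import *
import pickle
d,s=pickle.load(open("w2.pkl","rb"));print(s["position"])
for z,p in ((0.1,(.529,.269)),(0.1,(.587,.302))): print(proj(d,[*p,z],s))
im=d["color"][120:384,130:400,::-1];cv2.imwrite("pics/w2c.png",cv2.resize(im,None,fx=2.2,fy=2.2,interpolation=cv2.INTER_CUBIC))
E
```

```text
[0.49766873 0.27086508 0.16056012]
[254.78601003 243.97422383]
[295.59193251 312.43882844]
```

View pics/w2c.png

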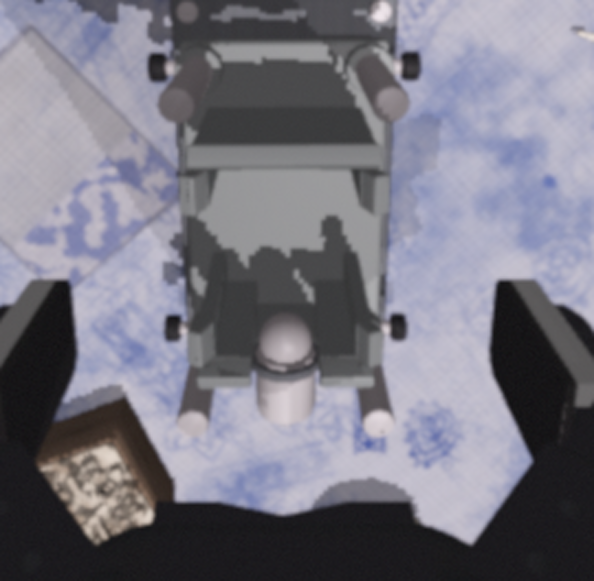

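View pics/w2.png

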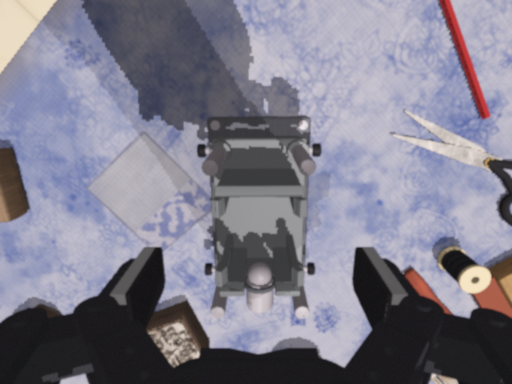

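The crop shows the four post tops at about (178,102), (391,99), (194,424) and (378,424). The ball is at (286,340).

```bash
python3 - <<'E'
from h import *
import pickle
d,s=pickle.load(open("w2.pkl","rb"));d1,s1=pickle.load(open("w1.pkl","rb"))
t=load("top0.npz");side=load("side0.npz")
C=cloud(d,s)
im=d["color"][:,:,::-1]
f=lambda a,b:((a+.5)/2.2-.5+130,(b+.5)/2.2-.5+120)
crops=[]
P=[]
for n,(a,b) in dict(mx_my=(178,102),mx_py=(391,99),px_my=(194,424),px_py=(378,424)).items():
    u,v=f(a,b);p=onplane(d,u,v,.1,s);P.append(p)
    print(n,(u,v),p.round(4),"depth pt",C[round(v)-1:round(v)+2,round(u)-1:round(u)+2].mean((0,1)).round(4),"w1",proj(d1,p,s1).round(1),"side",proj(side,p).round(1),"top",proj(t,p).round(1))
    crops.append(cv2.resize(im[int(v)-16:int(v)+16,int(u)-16:int(u)+16],None,fx=9,fy=9,interpolation=0))
P=np.array(P);print(P.mean(0)); 
x=P[2]+P[3]-P[0]-P[1];y=P[1]+P[3]-P[0]-P[2];print(x/2,y/2,np.degrees(np.arctan2(x[1],x[0])),np.degrees(np.arctan2(-y[0],y[1])))
cv2.imwrite("pics/posts.png",np.vstack([np.hstack(crops[:2]),np.hstack(crops[2:])]))
u,v=f(286,275);print("floor etc")
for a,b in ((286,210),(286,155),(250,380),(215,300),(365,300),(286,340),(290,380)):
    u,v=f(a,b);print((a,b),C[round(v),round(u)].round(4))
E
```

```text
mx_my (210.63636363636363, 166.0909090909091) [0.472  0.2381 0.1   ] depth pt [0.4719 0.2383 0.0999] w1 [191.3 196.4] side [313.3 189.1] top [251.3 240.1]
mx_py (307.45454545454544, 164.72727272727272) [0.4693 0.303  0.1   ] depth pt [0.4694 0.3026 0.1005] w1 [256.8 195.3] side [313.5 206.2] top [222.4 240.9]
px_my (217.9090909090909, 312.45454545454544) [0.5887 0.2416 0.1   ] depth pt [0.5884 0.2417 0.0998] w1 [198.6 296.9] side [259.3 184.9] top [250.4 188.9]
px_py (301.5454545454545, 312.45454545454544) [0.5869 0.3066 0.1   ] depth pt [0.5862 0.3069 0.1003] w1 [257.8 296.7] side [255.5 201.4] top [222.1 189.3]
[0.52923014 0.27232616 0.1       ]
[ 1.17139082e-01  3.57720843e-03 -1.38777878e-17] [-2.22912618e-03  6.49455738e-02 -1.38777878e-17] 1.7491623181754032 1.9657906727464876
floor etc
(286, 210) [0.5327 0.2729 0.0349]
(286, 155) [0.4884 0.2717 0.0986]
(250, 380) [0.5701 0.2609 0.0994]
(215, 300) [0.5524 0.2466 0.0766]
(365, 300) [0.5507 0.3026 0.0768]
(286, 340) [0.5648 0.2738 0.0822]
(290, 380) [0.5786 0.2757 0.0866]
```

View pics/posts.png

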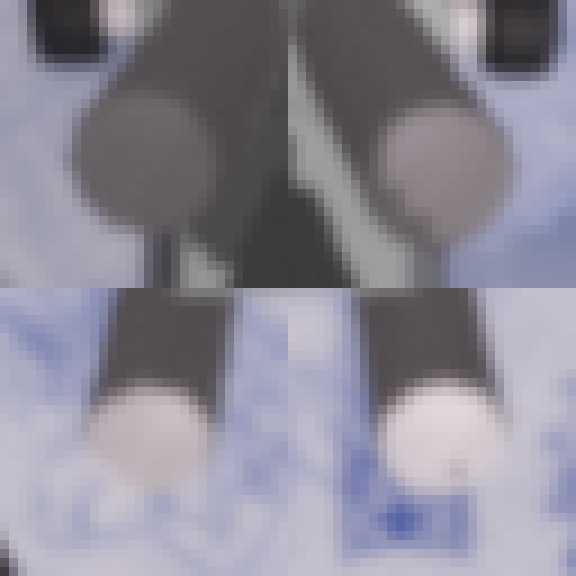

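```bash
python3 - <<'E'
from h import *
import pickle
d,s=pickle.load(open("w2.pkl","rb"))
P=[onplane(d,u,v,.1,s) for u,v in ((209.7,167.5),(307.9,166.6),(217.4,312.2),(301.6,311.8))]
P=np.array(P);print(P.round(4),P.mean(0))
x=P[2]+P[3]-P[0]-P[1];y=P[1]+P[3]-P[0]-P[2];print(x/2,y/2,np.degrees(np.arctan2(x[1],x[0])),np.degrees(np.arctan2(-y[0],y[1])))
C=cloud(d,s)
Q=[]
for p in P:
    m=(np.hypot(C[...,0]-p[0],C[...,1]-p[1])<.010)&(abs(C[...,2]-.1)<.003)
    q=C[m];(c,r)=cv2.minEnclosingCircle(q[:,:2].astype(np.float32));print(m.sum(),q.mean(0).round(4),c,r);Q.append(q.mean(0))
Q=np.array(Q);print(Q.mean(0))
x=Q[2]+Q[3]-Q[0]-Q[1];y=Q[1]+Q[3]-Q[0]-Q[2];print(x/2,y/2,np.degrees(np.arctan2(x[1],x[0])),np.degrees(np.arctan2(-y[0],y[1])))
a=np.radians(1.9);D=C-[.5292,.2723,0];X=D[...,0]*np.cos(a)+D[...,1]*np.sin(a);Y=-D[...,0]*np.sin(a)+D[...,1]*np.cos(a)
m=(abs(X)<75)&(abs(Y)<.045)&(abs(X)<.075)
g=np.full((96,160),0,np.float32)
for x_,y_,z_ in zip(X[m],Y[m],C[...,2][m]): 
    i,j=int((y_+.048)*1000),int((x_+.08)*1000)
    if 0<=i<96 and 0<=j<160:g[i,j]=max(g[i,j],z_)
for i in (15,20,26,34,48,62,70,76,81): print(i-48,' '.join(f"{int(round(v*1000))}" for v in g[i,10:150:2]))
E
```

```text
[[0.473  0.2375 0.1   ]
 [0.4706 0.3034 0.1   ]
 [0.5885 0.2412 0.1   ]
 [0.5863 0.3066 0.1   ]] [0.52958927 0.27216393 0.1       ]
[0.11559181 0.00351158 0.        ] [-0.00227501  0.065662    0.        ] 1.7400600637097714 1.984349559672356
236 [0.4729 0.2377 0.0998] (0.4733996093273163, 0.23740176856517792) 0.005954240448772907
232 [0.4709 0.303  0.0998] (0.47189342975616455, 0.30336636304855347) 0.005909658968448639
171 [0.5882 0.2412 0.0996] (0.5891265869140625, 0.24107447266578674) 0.0060287946835160255
172 [0.5862 0.3066 0.0996] (0.5899872779846191, 0.3072797656059265) 0.004881077911704779
[0.52955284 0.27213411 0.09970082]
[ 0.1153203   0.00356459 -0.00020277] [-2.01100330e-03  6.53782115e-02 -4.21339197e-05] 1.7704690948813802 1.7618359431008008
-33 9 10 43 43 100 101 100 101 101 100 258 258 0 0 36 36 36 0 99 98 0 99 100 98 98 0 0 0 0 0 0 0 0 0 0 0 0 35 34 0 36 36 0 36 35 0 97 98 99 99 99 100 99 0 0 0 0 0 0 0 0 98 101 0 100 100 0 0 0 0
-28 10 11 35 45 45 101 100 100 42 44 260 258 35 98 98 99 99 97 97 98 98 98 98 97 98 0 0 0 36 37 35 35 34 35 35 36 36 36 36 36 36 34 36 0 0 35 
[... 746 characters left out ...]
36 35 35 0 35 35 35 35 35 0 0 35 36 36 35 35 35 0 35 0 94 97 0 0 98 0 0 0 0 0 0 0 0 0 0 0 0
22 8 10 35 34 36 36 35 35 36 36 260 258 36 98 99 100 100 0 0 0 0 0 0 0 0 0 0 0 35 35 35 36 35 35 35 34 35 35 35 36 36 34 36 35 33 35 35 35 34 35 36 35 36 94 98 100 99 98 0 0 0 0 0 0 0 0 0 0 0 0
28 9 10 39 43 82 100 101 100 100 43 259 256 35 97 98 101 101 96 99 99 100 99 101 99 100 0 0 0 0 0 0 0 35 36 35 36 35 35 35 36 34 34 35 35 36 35 99 98 99 100 99 99 100 98 98 100 0 98 0 0 0 0 100 100 100 100 100 0 0 0
33 9 10 43 44 101 100 101 101 100 100 257 257 0 0 34 35 36 35 0 97 97 98 98 99 0 0 0 0 0 0 0 0 0 0 0 0 0 0 34 35 35 36 36 35 35 35 36 34 97 97 35 36 35 97 0 0 0 0 0 0 0 90 101 101 100 99 101 100 0 0
```

Emit:
{"name": "carry_out", "arguments": {"rows": [[0, -0.15, 0, 0, 0, 0], [-0.03, -0.4, 0, 0, 0, 0], [-0.05, -0.65, 0, 0, 0, 0], [-0.05, -0.9, 0, 0, 0, 0]]}}

```text
clock: 2.08
position: [0.4896, 0.1379, 0.1634]
orientation: [-1.571, -0.025, 0.023]
contact_force: [1.1, -0.2, -0.0]
gripper_width: 0.0853
```

Emit:
{"name": "carry_out", "arguments": {"rows": [[0, -0.25, 0, 0, 0, 0], [0, -0.5, 0, 0, 0, 0], [0, -0.75, 0, 0, 0, 0], [0, -0.85, 0, 0, 0, 0], [0, -0.85, 0, 0, 0, 0], [0, -0.85, 0, 0, 0, 0]]}}

```text
clock: 2.58
position: [0.4901, 0.0113, 0.1647]
orientation: [-1.569, -0.027, 0.021]
contact_force: [-0.6, 0.5, -0.8]
gripper_width: 0.085
```

```bash
python3 snap.py w3
```

```text
(no output)
```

View pics/w3.png

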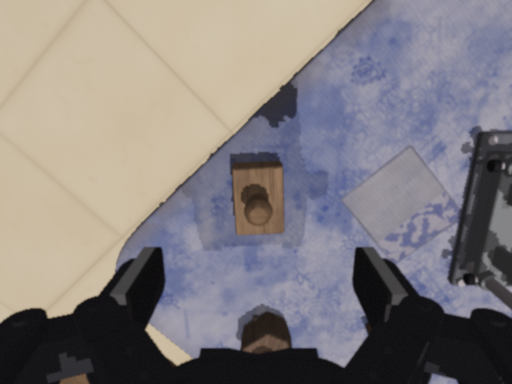

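The block's top face spans about (232..284, 165..236), with the knob at (257,209). I'll get its pose from depth and the colour contour.

```bash
cat > blk.py <<'E'
from h import *
import pickle,sys
d,s=pickle.load(open("w3.pkl","rb"))
C=cloud(d,s)
near=(np.hypot(C[...,0]-.513,C[...,1]-.012)<.06)
print("table z",np.median(C[near&(C[...,2]<.01)][:,2]))
m=(near&(abs(C[...,2]-.033)<.004))
print("top z",np.median(C[m][:,2]),m.sum())
# colour contour for base top face incl. side, and depth-selected face
r=cv2.minAreaRect(C[m][:,:2].astype(np.float32)*1000);print(r)
k=near&(C[...,2]>.055);K=C[k];print("knob top",K.mean(0),np.percentile(K[:,2],[50,98]),k.sum(),cv2.minEnclosingCircle(K[:,:2].astype(np.float32)*1000))
c=max(cv2.findContours((near&(C[...,2]>.02)).astype(np.uint8),0,1)[0],key=cv2.contourArea)
rr=cv2.minAreaRect(c);print("px",rr)
P=np.array([onplane(d,*p,.032,s) for p in cv2.boxPoints(rr)]);print(P.round(4),P.mean(0).round(4))
k2=near&(C[...,2]>.036);K=C[k2];print("knob all",K.min(0),K.max(0))
im=d["color"][140:260,210:310,::-1];cv2.imwrite("pics/w3c.png",cv2.resize(im,None,fx=5,fy=5,interpolation=2))
E
python3 blk.py
```

```text
table z 0.00010108999432850707
top z 0.03210771160703224 2725
((516.0914306640625, 12.471124649047852), (67.22686767578125, 47.08696746826172), 4.099649906158447)
knob top [0.47941737 0.01086101 0.23636894] [0.24953922 0.26278604] 22492 ((496.1956787109375, 11.492988586425781), 57.56497573852539)
px ((258.5, 315.0), (136.0, 383.0), 90.0)
[[ 0.5679 -0.1725  0.032 ]
 [ 0.5568  0.2004  0.032 ]
 [ 0.7275  0.2362  0.032 ]
 [ 0.7402 -0.1979  0.032 ]] [0.6481 0.0166 0.032 ]
knob all [ 0.4688238  -0.04604875  0.03635433] [0.52688467 0.06903473 0.26624729]
```

View pics/w3c.png

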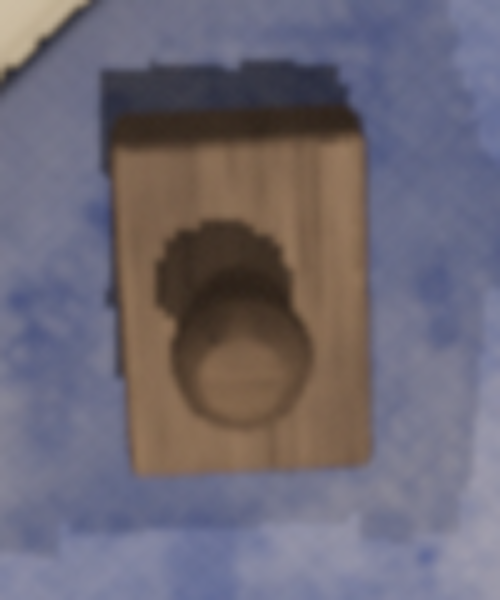

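```bash
python3 - <<'E'
from h import *
import pickle
d,s=pickle.load(open("w3.pkl","rb"))
Rt=R.from_rotvec(s["orientation"]).as_matrix();print(Rt.round(4),s["position"])
C=cloud(d,s)
near=(np.hypot(C[...,0]-.516,C[...,1]-.0125)<.06)
K=C[near&(C[...,2]>.038)&(C[...,2]<.075)];print(K.min(0),K.max(0),len(K))
for z in (.045,.05,.055,.06,.063):
    k=K[abs(K[:,2]-z)<.0025];print(z,len(k),k[:,1].min(),k[:,1].max(),k[:,0].min(),k[:,0].max())
t=K[K[:,2]>.0615];print(cv2.minEnclosingCircle(t[:,:2].astype(np.float32)*1000))
# fit face edges robustly: pixels' face mask
m=near&(abs(C[...,2]-.032)<.003)
P=C[m];a=np.radians(3.5)
for it in range(3):
    u=(P[:,0]-.516)*np.cos(a)+(P[:,1]-.0125)*np.sin(a);w=-(P[:,0]-.516)*np.sin(a)+(P[:,1]-.0125)*np.cos(a)
    lo,hi=[],[];
    b=np.arange(-.03,.03,.002)
    for x in b:
        q=w[abs(u-x)<.001];lo.append(q.min());hi.append(q.max())
    l=np.polyfit(b,lo,1);h=np.polyfit(b,hi,1);
    b2=np.arange(-.02,.02,.002);lo=[u[abs(w-x)<.001].min() for x in b2];hi=[u[abs(w-x)<.001].max() for x in b2]
    l2=np.polyfit(b2,lo,1);h2=np.polyfit(b2,hi,1)
    print(np.degrees(a),l,h,l2,h2); a+=(l[0]+h[0])/2
# pixel rows: knob top ray check in side view (two-view height)
side=load("side0.npz");top=load("top0.npz")
p=np.array([.516,.0125,.064]);print(proj(side,p),proj(top,p))
E
```

```text
[[ 0.9995  0.0034 -0.0305]
 [ 0.0305  0.0012  0.9995]
 [ 0.0034 -1.      0.0011]] [0.49014573 0.01130535 0.16468536]
[ 5.03731661e-01 -1.71742212e-04  3.82439462e-02] [0.52688467 0.02425752 0.06573807] 637Traceback (most recent call last):
  File "<stdin>", line 9, in <module>
    return umr_minimum(a, axis, None, out, keepdims, initial, where)
ValueError: zero-size array to reduction operation minimum which has no identity
```

```bash
python3 - <<'E'
from h import *
import pickle
d,s=pickle.load(open("w3.pkl","rb"))
C=cloud(d,s)
near=(np.hypot(C[...,0]-.516,C[...,1]-.0125)<.06)
K=C[near&(C[...,2]>.038)&(C[...,2]<.075)]
print(np.histogram(K[:,2],8))
t=K[K[:,2]>.05];print(cv2.minEnclosingCircle(t[:,:2].astype(np.float32)*1000))
m=near&(abs(C[...,2]-.032)<.003)
P=C[m];a=np.radians(3.5)
for it in range(3):
    u=(P[:,0]-.516)*np.cos(a)+(P[:,1]-.0125)*np.sin(a);w=-(P[:,0]-.516)*np.sin(a)+(P[:,1]-.0125)*np.cos(a)
    b=np.arange(-.03,.03,.002)
    lo=[w[abs(u-x)<.001].min() for x in b];hi=[w[abs(u-x)<.001].max() for x in b]
    l=np.polyfit(b,lo,1);h=np.polyfit(b,hi,1);
    b2=np.arange(-.02,.02,.002);lo=[u[abs(w-x)<.001].min() for x in b2];hi=[u[abs(w-x)<.001].max() for x in b2]
    l2=np.polyfit(b2,lo,1);h2=np.polyfit(b2,hi,1)
    print(np.degrees(a),l,h,l2,h2); a+=(l[0]+h[0]-l2[0]-h2[0])/4
side=load("side0.npz");top=load("top0.npz")
p=np.array([.516,.0125,.064]);print(proj(side,p),proj(top,p))
E
```

```text
(array([  4,   0,   0,   0,  41,  76, 237, 279]), array([0.03824395, 0.04168071, 0.04511748, 0.04855424, 0.05199101,
       0.05542778, 0.05886454, 0.06230131, 0.06573807]))
((515.8259887695312, 12.042890548706055), 12.371919631958008)
3.5 [ 0.01160543 -0.0230302 ] [0.00524043 0.02304321] [-0.01737583 -0.03312668] [-0.01876161  0.03262132]
4.258929898334925 [-0.00144899 -0.02301003] [-0.00788505  0.02304817] [-0.00508098 -0.03312013] [-0.00916112  0.03251216]
4.329232755275078 [-0.00266945 -0.02301022] [-0.00911646  0.02304817] [-0.00384109 -0.03312038] [-0.00793842  0.03251238]
[298.35685759 154.83194934] [347.35747538 223.10414252]
```

Emit:
{"name": "carry_out", "arguments": {"rows": [[0.08, 0.005, -0.1, 0, 0, 0.025], [0.171, 0.005, -0.25, 0, 0, 0.025], [0.171, 0.005, -0.4, 0, 0, 0.025], [0.171, 0.005, -0.5, 0, 0, 0.025], [0.171, 0.005, -0.5, 0, 0, 0.025], [0.171, 0.005, -0.5, 0, 0, 0.025]]}}

```text
clock: 3.13
position: [0.5156, 0.0144, 0.0895]
orientation: [-1.569, -0.059, 0.056]
contact_force: [-0.4, 0.2, 0.4]
gripper_width: 0.0853
```

```bash
python3 - <<'E'
from h import *
from plant import state
s=state();print(s["position"],R.from_rotvec(s["orientation"]).as_matrix().round(4),s["contact_force"])
print((np.array([.5158,.0121,.056])-s["position"])/.15)
E
```

```text
[0.51562123 0.01443355 0.08948814] [[ 0.9973  0.0019 -0.0734]
 [ 0.0734  0.0015  0.9973]
 [ 0.002  -1.      0.0013]] [-0.37483556  0.17337292  0.35465895]
[ 0.00119178 -0.01555697 -0.22325429]
```

Emit:
{"name": "carry_out", "arguments": {"rows": [[0.001, -0.01, -0.08, 0, 0, 0], [0.001, -0.013, -0.16, 0, 0, 0], [0.001, -0.013, -0.22, 0, 0, 0], [0.001, -0.013, -0.22, 0, 0, 0], [0.001, -0.013, -0.22, 0, 0, 0]]}}

```text
clock: 3.55
position: [0.5158, 0.0127, 0.0567]
orientation: [-1.569, -0.059, 0.056]
contact_force: [-0.2, -1.5, -0.2]
gripper_width: 0.0855
```

```bash
python3 snap.py w4; python3 - <<'E'
from plant import state
s=state();print(s["position"],s["contact_force"])
E
```

```text
[0.5160714  0.01262657 0.0569956 ] [ 0.64974787 -0.4227964   0.10086815]
```

View pics/w4.png

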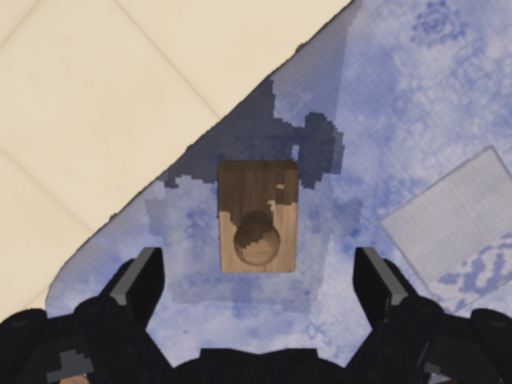

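The block is centred between the fingers (knob at 257,240) and its edges are square to the image. Closing the gripper.

Emit:
{"name": "carry_out", "arguments": {"rows": [[0, 0, 0, 0, 0, 0], [0, 0, 0, 0, 0, 0], [0, 0, 0, 0, 0, 0], [0, 0, 0, 0, 0, 0], [0, 0, 0, 0, 0, 0], [0, 0, 0, 0, 0, 0], [0, 0, 0, 0, 0, 0], [0, 0, 0, 0, 0, 0], [0, 0, 0, 0, 0, 0], [0, 0, 0, 0, 0, 0]], "claw": 1}}

```text
clock: 4.43
position: [0.516, 0.0126, 0.057]
orientation: [-1.569, -0.06, 0.056]
contact_force: [0.8, -0.2, -0.4]
gripper_width: -0.0001
```

```bash
python3 snap.py w5
```

```text
(no output)
```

View pics/w5.png

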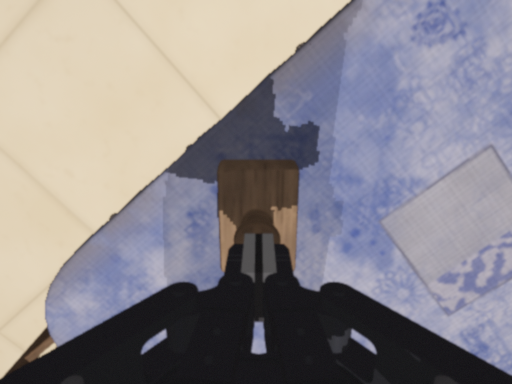

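```bash
python3 - <<'E'
from h import *
import pickle
for n in ("w4","w5"):
    d,s=pickle.load(open(n+".pkl","rb"));C=cloud(d,s)
    Rt=R.from_rotvec(s["orientation"]).as_matrix();print(n,s["position"],s["gripper_width"])
    for y in (.003,.022,.01): 
        P=s["position"]+Rt@[0,y,0];print("tool y",y,P.round(4),proj(d,P,s).round(1))
    P=(C-s["position"])@Rt
    for v in range(215,300,6): print(v,P[v,258].round(4),C[v,258].round(4), P[v,235].round(3), P[v,282].round(3))
    print("finger L (130,270)",P[270,130],P[255,150],P[255,362])
im=pickle.load(open("w5.pkl","rb"))[0]["color"][150:330,190:330,::-1];cv2.imwrite("pics/w5c.png",cv2.resize(im,None,fx=4,fy=3.3,interpolation=2))
E
```

```text
w4 [0.51583376 0.01270877 0.05669236] 0.08551119413100883
tool y 0.003 [0.5158 0.0127 0.0537] [258.  240.6]
tool y 0.022 [0.5159 0.0127 0.0347] [258.  225.8]
tool y 0.01 [0.5159 0.0127 0.0467] [258.  234.8]
215 [-0.0078  0.0196 -0.    ] [0.5081 0.0122 0.0371] [-0.006  0.024 -0.013] [-0.006  0.024  0.014]
221 [-0.0117  0.0018  0.    ] [0.5042 0.0119 0.0549] [-0.002  0.025 -0.014] [-0.002  0.024  0.014]
227 [-0.0108 -0.0036  0.    ] [0.5051 0.0119 0.0602] [ 0.002  0.025 -0.014] [0.002 0.025 0.014]
233 [-0.008  -0.0046  0.    ] [0.5079 0.0121 0.0613] [-0.005  0.001 -0.012] [0.006 0.025 0.014]
239 [-0.0055 -0.0063  0.    ] [0.5103 0.0123 0.063 ] [-0.004 -0.002 -0.012] [0.01  0.024 0.014]
245 [-0.0028 -0.0074  0.    ] [0.513  0.0125 0.0641] [-0.001 -0.003 -0.012] [0.014 0.025 0.014]
251 [-0.0001 -0.0084  0.    ] [0.5158 0.0127 0.0651] [ 0.003 -0.002 -0.012] [0.018 0.025 0.015]
257 [ 0.0044 -0.0063  0.    ] [0.5202 0.013  0.063 ] [ 0.021  0.024 -0.014] [0.022 0.025 0.015]
263 [ 0.0077 -0.0065  0.    ] [0.5235 0.0133 0.0632] [ 0.026  0.026 -0.014] [0.026 0.025 0.015]
269 [ 0.0301  0.0246 -0
[... 1843 characters left out ...]
.0001] [0.5041 0.0118 0.1012] [-0.008 -0.037 -0.009] [-0.008 -0.038  0.01 ]
275 [-0.0106 -0.0463  0.0001] [0.5054 0.0119 0.1033] [-0.014 -0.052 -0.008] [-0.014 -0.052  0.009]
281 [-0.0078 -0.046   0.0001] [0.5081 0.0121 0.103 ] [-0.014 -0.056 -0.008] [-0.015 -0.056  0.008]
287 [-0.0054 -0.0463  0.0001] [0.5105 0.0122 0.1032] [-0.013 -0.057 -0.008] [-0.013 -0.057  0.008]
293 [-0.0027 -0.0462  0.0001] [0.5133 0.0124 0.1031] [-0.013 -0.061 -0.007] [-0.013 -0.061  0.008]
299 [-0.0001 -0.0463  0.0001] [0.5158 0.0126 0.1033] [-0.013 -0.064 -0.007] [-0.013 -0.064  0.008]
finger L (130,270) [ 0.05005737  0.05599426 -0.09328332] [ 0.03798317  0.05626806 -0.07759833] [0.03875401 0.0575909  0.07498082]
```

View pics/w5c.png

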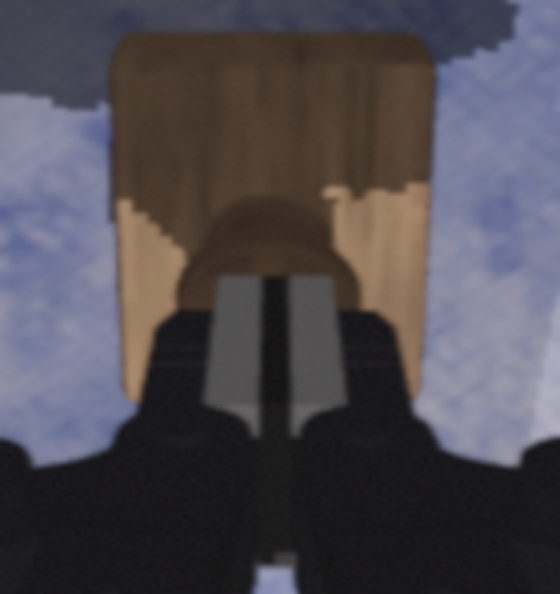

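The fingers shut above the knob. The depth image puts the shut fingertips at tool y of about -0.018, not +0.022. I'll check this before descending.

```bash
python3 - <<'E'
import plant
print([n for n in dir(plant) if not n.startswith('__')]); print(getattr(plant,"tips_ahead",None))
E
python3 - <<'E'
from h import *
import pickle
d,s=pickle.load(open("w5.pkl","rb"));C=cloud(d,s)
Rt=R.from_rotvec(s["orientation"]).as_matrix();P=(C-s["position"])@Rt
for v in range(228,250,1): print(v,P[v,250].round(4),P[v,266].round(4))
t=load("top0.npz")
E
```

```text
['PlanningError', 'hand_in', 'snapshot', 'state', 'tips_ahead']
0.022
228 [-0.0097 -0.0025 -0.004 ] [-0.0098 -0.0026  0.004 ]
229 [-0.0097 -0.0036 -0.004 ] [-0.0089 -0.0018  0.004 ]
230 [-0.009  -0.0033 -0.004 ] [-0.0086 -0.0025  0.004 ]
231 [-0.0088 -0.0041 -0.004 ] [-0.0082 -0.0028  0.004 ]
232 [-0.0086 -0.0048 -0.0039] [-0.0083 -0.0041  0.004 ]
233 [-0.0082 -0.0051 -0.0039] [-0.0081 -0.0049  0.004 ]
234 [-0.0115 -0.0131 -0.0037] [-0.0118 -0.0137  0.0038]
235 [-0.012  -0.0152 -0.0036] [-0.0114 -0.0141  0.0038]
236 [-0.0119 -0.016  -0.0036] [-0.0119 -0.016   0.0037]
237 [-0.0119 -0.0171 -0.0036] [-0.0121 -0.0175  0.0037]
238 [-0.0116 -0.0177 -0.0036] [-0.0113 -0.017   0.0037]
239 [-0.0119 -0.0192 -0.0036] [-0.0114 -0.0182  0.0037]
240 [-0.0117 -0.0198 -0.0035] [-0.0117 -0.0197  0.0036]
241 [-0.0124 -0.0221 -0.0035] [-0.0118 -0.021   0.0036]
242 [-0.0118 -0.022  -0.0035] [-0.0116 -0.0215  0.0036]
243 [-0.0115 -0.0222 -0.0035] [-0.0117 -0.0227  0.0036]
244 [-0.0118 -0.0239 -0.0034] [-0.0113 -0.0229  0.0036]
245 [-0.0116 -0.0244 -0.0034] [-0.0118 -0.0248  0.0035]
246 [-0.0121 -0.0262 -0.0034] [-0.0117 -0.0255  0.0035]
247 [-0.0113 -0.0257 -0.0034] [-0.0115 -0.026   0.0035]
248 [-0.0117 -0.0273 -0.0034] [-0.0114 -0.0267  0.0035]
249 [-0.0117 -0.0282 -0.0033] [-0.0111 -0.0271  0.0035]
```

The wrist depth (pads seen directly) and the empty closing agree: the shut tips are about 14 mm behind the reported TCP, and `tips_ahead` says 22 mm ahead. I'll trust the measurement. I'll open and go down about 36 mm, so the tips stop about 2–4 mm above the block's top.

Emit:
{"name": "carry_out", "arguments": {"rows": [[0, 0, 0, 0, 0, 0], [0, 0, 0, 0, 0, 0], [0, 0, 0, 0, 0, 0], [0, 0, 0, 0, 0, 0], [0, 0, 0, 0, 0, 0], [0, 0, 0, 0, 0, 0]], "claw": -1}}

```text
clock: 4.98
position: [0.5161, 0.0126, 0.057]
orientation: [-1.569, -0.06, 0.056]
contact_force: [-0.1, -0.5, -0.3]
gripper_width: 0.0723
```

Emit:
{"name": "carry_out", "arguments": {"rows": [[0, 0, -0.06, 0, 0, 0], [0, 0, -0.12, 0, 0, 0], [0, 0, -0.18, 0, 0, 0], [0, 0, -0.24, 0, 0, 0], [0, 0, -0.24, 0, 0, 0], [0, 0, -0.24, 0, 0, 0]]}}

```text
clock: 5.48
position: [0.5155, 0.0124, 0.0201]
orientation: [-1.569, -0.058, 0.057]
contact_force: [-0.4, 0.2, 0.5]
gripper_width: 0.0854
```

```bash
python3 snap.py w6;python3 - <<'E'
from h import *
import pickle
d,s=pickle.load(open("w6.pkl","rb"));print(s["position"],s["gripper_width"],s["contact_force"])
C=cloud(d,s)
K=C[(np.hypot(C[...,0]-.516,C[...,1]-.0125)<.025)&(C[...,2]>.045)&(C[...,2]<.075)];print(cv2.minEnclosingCircle(K[:,:2].astype(np.float32)*1000))
E
```

```text
[0.51547821 0.01241236 0.0200867 ] 0.08539003960277304 [-0.44793589  0.24928585  0.52964524]
((515.4788818359375, 11.877635955810547), 12.307198524475098)
```

View pics/w6.png

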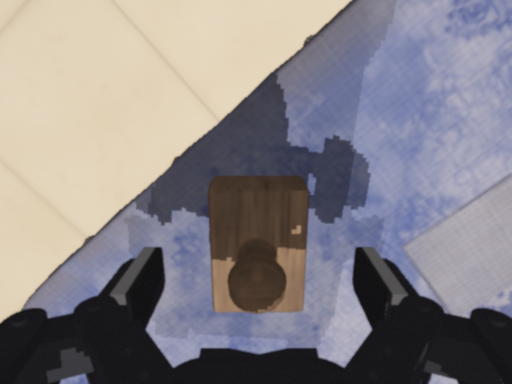

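The knob at (257,283) is centred between the fingers and the block hasn't moved. Closing.

Emit:
{"name": "carry_out", "arguments": {"rows": [[0, 0, 0, 0, 0, 0], [0, 0, 0, 0, 0, 0], [0, 0, 0, 0, 0, 0], [0, 0, 0, 0, 0, 0], [0, 0, 0, 0, 0, 0], [0, 0, 0, 0, 0, 0], [0, 0, 0, 0, 0, 0], [0, 0, 0, 0, 0, 0], [0, 0, 0, 0, 0, 0]], "claw": 1}}

```text
clock: 6.28
position: [0.5174, 0.0119, 0.0231]
orientation: [-1.568, -0.061, 0.053]
contact_force: [-10.9, -2.9, 50.2]
gripper_width: 0.0237
```

```bash
python3 snap.py w7; python3 - <<'E'
from h import *
import pickle
d,s=pickle.load(open("w7.pkl","rb"));C=cloud(d,s);print(s["position"],s["contact_force"],s["moment"])
Rt=R.from_rotvec(s["orientation"]).as_matrix();P=(C-s["position"])@Rt
for v in range(235,290,3): print(v,P[v,230].round(4),P[v,240].round(4),P[v,282].round(4))
E
```

```text
[0.51738577 0.01194391 0.02313094] [-10.86980588  -2.89885296  50.18837622] [-1.25642699  2.27983461 -0.24144314]
235 [-0.0118 -0.0149 -0.0129] [-0.0094 -0.0098 -0.0086] [-0.0087 -0.0084  0.0117]
238 [-0.0119 -0.0182 -0.0126] [-0.0079 -0.01   -0.0086] [-0.0074 -0.0089  0.0116]
241 [-0.0116 -0.0205 -0.0124] [-0.006  -0.0095 -0.0087] [-0.0062 -0.0098  0.0116]
244 [-0.0122 -0.0247 -0.0121] [-0.0045 -0.0097 -0.0087] [-0.0037 -0.008   0.0118]
247 [-0.012  -0.0269 -0.0119] [-0.0032 -0.0101 -0.0087] [-0.0028 -0.0095  0.0117]
250 [-0.0116 -0.029  -0.0117] [-0.0017 -0.0104 -0.0087] [-0.0011 -0.0092  0.0118]
253 [-0.0112 -0.0307 -0.0116] [-0.0003 -0.0108 -0.0087] [ 0.0009 -0.0087  0.0118]
256 [-0.0103 -0.0317 -0.0115] [-0.0103 -0.0316 -0.0074] [ 0.0024 -0.0089  0.0118]
259 [-0.0088 -0.0315 -0.0116] [-0.0095 -0.0327 -0.0074] [-0.0081 -0.0303  0.0101]
262 [-0.0081 -0.0326 -0.0115] [-0.0093 -0.0348 -0.0072] [-0.0084 -0.0331  0.0099]
265 [-0.007  -0.0332 -0.0115] [-0.0087 -0.0361 -0.0072] [-0.0077 -0.0343  0.0099]
268 [-0.0051 -0.0324 -0.0116] [-0.0087 -0.0383 -0.0071] [-0.0075 -0.0363  0.0097]
271 [-0.0047 -0.034  -0.0115] [-0.0072 -0.0382 -0.0071] [-0.0062 -0.0365  0.0098]
274 [-0.0036 -0.0346 -0.0115] [-0.0059 -0.0382 -0.0071] [-0.0054 -0.0374  0.0097]
277 [-0.0019 -0.0341 -0.0116] [-0.0047 -0.0384 -0.0071] [-0.004  -0.0375  0.0097]
280 [-0.001  -0.035  -0.0115] [-0.0034 -0.0385 -0.0071] [-0.0033 -0.0384  0.0097]
283 [ 0.0001 -0.0355 -0.0115] [-0.0029 -0.04   -0.0071] [-0.0013 -0.0375  0.0098]
286 [ 0.0018 -0.035  -0.0116] [-0.0017 -0.0402 -0.0071] [-0.0006 -0.0385  0.0097]
289 [ 0.0024 -0.0363 -0.0115] [-0.0003 -0.0401 -0.0071] [ 0.0013 -0.0379  0.0098]
```

View pics/w7.png

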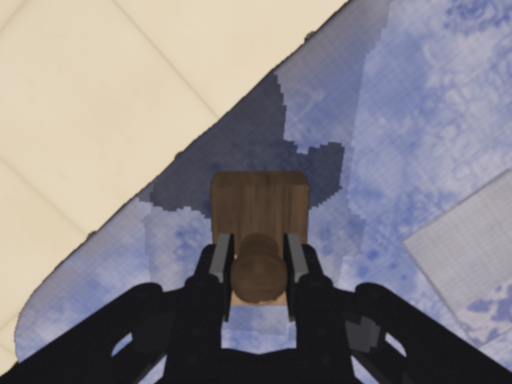

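The grip holds at 23.7 mm, but the forward swing pressed down with about 50 N. I'll relieve that with a small lift.

Emit:
{"name": "carry_out", "arguments": {"rows": [[0, 0, 0, 0, 0, 0], [0, 0, 0.005, 0, 0, 0], [0, 0, 0.01, 0, 0, 0], [0, 0, 0.01, 0, 0, 0]]}}

```text
clock: 6.67
position: [0.5173, 0.0121, 0.0246]
orientation: [-1.568, -0.061, 0.053]
contact_force: [0.8, -0.3, -0.8]
gripper_width: 0.0234
```

Emit:
{"name": "carry_out", "arguments": {"rows": [[0, 0, 0.04, 0, 0, 0], [0, 0, 0.15, 0, 0, 0], [0, 0, 0.35, 0, 0, 0], [0, 0, 0.6, 0, 0, 0], [0, 0, 0.8, 0, 0, 0], [0, 0, 0.95, 0, 0, 0], [0, 0, 0.95, 0, 0, 0], [0, 0, 0.95, 0, 0, 0], [0, 0, 0.95, 0, 0, 0]]}}

```text
clock: 7.42
position: [0.5168, 0.0121, 0.1666]
orientation: [-1.568, -0.06, 0.054]
contact_force: [0.4, -0.6, -1.5]
gripper_width: 0.0234
```

```bash
python3 - <<'E'
from snap import take
from h import *
from plant import *
d,s=take("w8");C=cloud(d,s)
sd=snapshot("side");np.savez("side1.npz",**sd);cv2.imwrite("pics/side1.png",cv2.resize(sd["color"][90:190,230:370,::-1],None,fx=5,fy=5,interpolation=2))
Rt=R.from_rotvec(s["orientation"]).as_matrix();print(s["position"],s["contact_force"],s["moment"],s["gripper_width"]);print(Rt.round(4))
P=(C-s["position"])@Rt
near=(abs(P[...,0])<.05)&(abs(P[...,2])<.04)&(abs(P[...,1]+.003)<.025)
m=near&(abs(P[...,1]-np.median(P[200:225,258,1]))<.004)&(P[...,0]<-.010)
Q=P[m];A=np.c_[Q[:,0],Q[:,2],np.ones(len(Q))];c=np.linalg.lstsq(A,Q[:,1],rcond=None)[0];print("top plane y=",c,np.median(Q[:,1]),len(Q), "tilt deg",np.degrees(c[:2]))
Wc=C[m];A=np.c_[Wc[:,:2],np.ones(len(Wc))];print("world tilt",np.degrees(np.linalg.lstsq(A,Wc[:,2],rcond=None)[0][:2]))
print("x min",np.percentile(Q[:,0],[0.5,2]),"z",np.percentile(Q[:,2],[.5,99.5]))
b=np.arange(-.034,-.012,.002)
lo=[Q[abs(Q[:,0]-x)<.001][:,2].min() for x in b];hi=[Q[abs(Q[:,0]-x)<.001][:,2].max() for x in b];print(np.round(lo,4),np.round(hi,4))
b2=np.arange(-.02,.02,.002);lo2=[Q[abs(Q[:,2]-x)<.001][:,0].min() for x in b2];print(np.round(lo2,4),np.polyfit(b2,lo2,1),np.polyfit(b,lo,1),np.polyfit(b,hi,1))
E
```

```text
[0.51676521 0.01214308 0.16657538] [ 0.38482959 -0.60940777 -1.51833969] [ 0.04364628  0.06711411 -0.01062467] 0.023427102658322402
[[ 0.9974  0.0039 -0.0726]
 [ 0.0726  0.002   0.9974]
 [ 0.004  -1.      0.0017]]
top plane y= [-3.19676893e-02  3.59138873e-05 -9.47765189e-03] -0.008841550947425635 4977 tilt deg [-1.83161368  0.00205771]
world tilt [2.04743484 0.2423428 ]
x min [-0.03455295 -0.03426021] z [-0.02223958  0.02372503]
[-0.022  -0.0225 -0.0224 -0.0227 -0.0225 -0.0221 -0.0224 -0.0224 -0.0225
 -0.0225 -0.0221] [0.0238 0.0239 0.0239 0.024  0.024  0.0237 0.0237 0.0239 0.024  0.0241
 0.0236]
[-0.0345 -0.0343 -0.0346 -0.0346 -0.0345 -0.0346 -0.0345 -0.0346 -0.0349
 -0.0343 -0.0344 -0.0348 -0.0346 -0.0346 -0.0348 -0.0346 -0.0346 -0.0347
 -0.035  -0.0346] [-0.00670039 -0.03461954] [-0.00289775 -0.02243904] [-0.00340524  0.02378689]
```

View pics/w8.png

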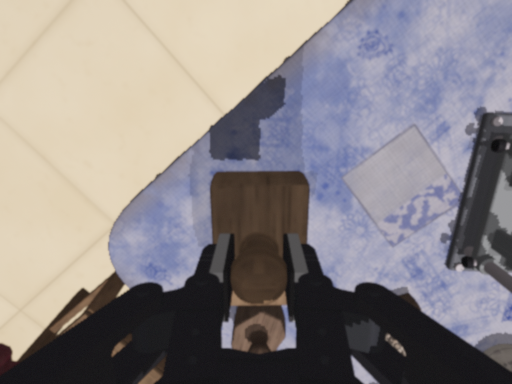

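View pics/side1.png

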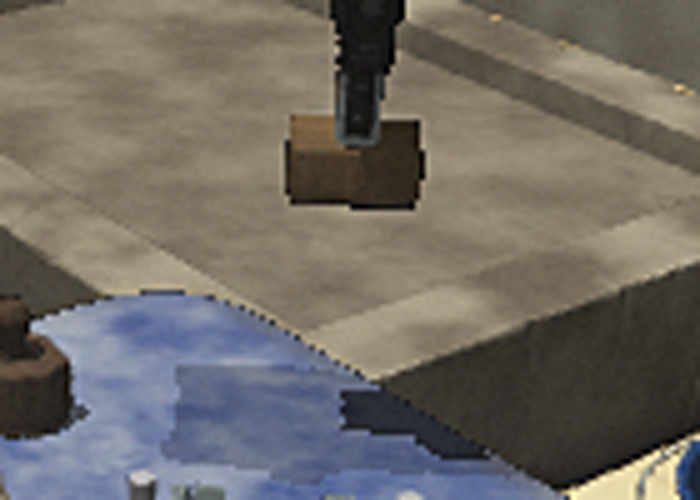

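```bash
cat > tilt.py <<'E'
from h import *
import pickle,sys
for n in sys.argv[1:]:
    d,s=pickle.load(open(n+".pkl","rb"));C=cloud(d,s);Rt=R.from_rotvec(s["orientation"]).as_matrix()
    P=(C-s["position"])@Rt
    y0=np.median(P[195:222,240:276,1])
    m=(abs(P[...,2])<.022)&(abs(P[...,1]-y0)<.004)&(P[...,0]<-.013)&(P[...,0]>-.0335)
    W=C[m];A=np.c_[P[m][:,[0,2]],np.ones(m.sum())]
    c=np.linalg.lstsq(A,W[:,2],rcond=None)[0]
    print(n,"world z slope along tool x,z deg",np.degrees(c[:2]).round(2),"z at axis",c[2].round(4),"TCP z-", (s["position"][2]-c[2]).round(4))
E
python3 tilt.py w4 w6 w7 w8
```

```text
w4 world z slope along tool x,z deg [2.46 0.09] z at axis 0.033 TCP z- 0.0237
w6 world z slope along tool x,z deg [2.93 0.01] z at axis 0.0332 TCP z- -0.0131
w7 world z slope along tool x,z deg [0.5  0.08] z at axis 0.0323 TCP z- -0.0092
w8 world z slope along tool x,z deg [0.48 0.08] z at axis 0.1756 TCP z- -0.009
```

Level in hand (the tilt while lifted matches the tilt on the table), and the underside is 23 mm below TCP. Carrying it to above the dock.

Emit:
{"name": "carry_out", "arguments": {"rows": [[0, 0.08, 0, 0, 0, -0.005], [0.01, 0.22, 0, 0, 0, -0.01], [0.02, 0.4, 0, 0, 0, -0.02], [0.03, 0.6, 0, 0, 0, -0.026], [0.04, 0.8, 0, 0, 0, -0.026], [0.048, 0.87, 0, 0, 0, -0.026]]}}

```text
clock: 8.02
position: [0.5229, 0.1468, 0.1647]
orientation: [-1.569, -0.029, 0.027]
contact_force: [-0.7, 0.2, -1.2]
gripper_width: 0.0235
```

Emit:
{"name": "carry_out", "arguments": {"rows": [[0.01, 0.15, 0, 0, 0, 0], [0.02, 0.35, 0, 0, 0, 0], [0.03, 0.55, 0, 0, 0, 0], [0.04, 0.75, 0, 0, 0, 0], [0.048, 0.86, 0, 0, 0, 0], [0.048, 0.87, 0, 0, 0, 0], [0.048, 0.87, 0, 0, 0, 0], [0.048, 0.87, 0, 0, 0, 0]]}}

```text
clock: 8.68
position: [0.53, 0.276, 0.164]
orientation: [-1.57, -0.027, 0.027]
contact_force: [-0.1, -0.1, -2.2]
gripper_width: 0.0234
```

```bash
python3 snap.py w9; python3 - <<'E'
from h import *
import pickle
d,s=pickle.load(open("w9.pkl","rb"));Rt=R.from_rotvec(s["orientation"]).as_matrix()
print(s["position"],Rt.round(4),"yaw",np.degrees(np.arctan2(Rt[1,0],Rt[0,0])),s["contact_force"],s["moment"])
print((np.array([.5311,.2717,.138])-s["position"])/.15)
E
```

```text
[0.52999941 0.27597844 0.16396455] [[ 9.994e-01 -2.000e-04 -3.470e-02]
 [ 3.470e-02  3.000e-04  9.994e-01]
 [-2.000e-04 -1.000e+00  3.000e-04]] yaw 1.9869828438435058 [-0.14498505 -0.11288077 -2.18124742] [ 0.00874648 -0.06114191  0.03023358]
[ 0.00733729 -0.02852293 -0.173097  ]
```

View pics/w9.png

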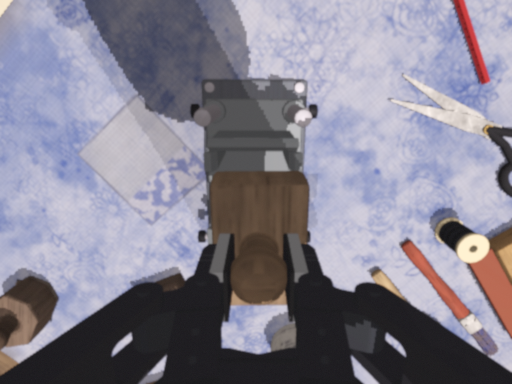

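Emit:
{"name": "carry_out", "arguments": {"rows": [[0.004, -0.015, -0.06, 0, 0, 0], [0.007, -0.028, -0.14, 0, 0, 0], [0.007, -0.028, -0.19, 0, 0, -0.001], [0.007, -0.028, -0.19, 0, 0, -0.001], [0.007, -0.028, -0.19, 0, 0, -0.001], [0.007, -0.028, -0.19, 0, 0, -0.001]]}}

```text
clock: 9.23
position: [0.5313, 0.2714, 0.1357]
orientation: [-1.57, -0.025, 0.025]
contact_force: [-0.0, 0.4, -2.0]
gripper_width: 0.0234
```

```bash
python3 snap.py w10; python3 - <<'E'
from h import *
import pickle
d,s=pickle.load(open("w10.pkl","rb"));Rt=R.from_rotvec(s["orientation"]).as_matrix()
print(s["position"],"yaw",np.degrees(np.arctan2(Rt[1,0],Rt[0,0])),s["contact_force"],s["moment"])
print((np.array([.5311,.2717,.138])-s["position"])/.15)
C=cloud(d,s)
for p in ([.473,.2376],[.4708,.3032]):
    m=(np.hypot(C[...,0]-p[0],C[...,1]-p[1])<.010)&(abs(C[...,2]-.1)<.003)
    q=C[m];print(m.sum(),q.mean(0).round(4),cv2.minEnclosingCircle(q[:,:2].astype(np.float32)*1000))
cv2.imwrite("pics/w10c.png",cv2.resize(d["color"][60:320,180:340,::-1],None,fx=3,fy=2.3,interpolation=2))
P=(C-s["position"])@Rt
m=(abs(P[...,2])<.03)&(abs(P[...,1]+.009)<.004)&(P[...,0]<-.013)&(P[...,0]>-.04);Q=P[m]
b=np.arange(-.032,-.014,.002)
lo=[Q[abs(Q[:,0]-x)<.001][:,2].min() for x in b];hi=[Q[abs(Q[:,0]-x)<.001][:,2].max() for x in b]
b2=np.arange(-.02,.02,.002);lo2=[Q[abs(Q[:,2]-x)<.001][:,0].min() for x in b2];print(np.polyfit(b2,lo2,1),np.polyfit(b,lo,1),np.polyfit(b,hi,1))
E
```

```text
[0.53129909 0.27142693 0.13572286] yaw 1.8489147196977735 [-0.00594777  0.37578152 -1.96519472] [ 0.02238789 -0.07820233  0.00493115]
[-0.00132726  0.00182047  0.01518096]
338 [0.4732 0.2376 0.0999] ((473.283447265625, 237.35018920898438), 5.928722858428955)
339 [0.4712 0.3029 0.0999] ((471.2813720703125, 303.114990234375), 5.860867500305176)
[-0.00603791 -0.03453303] [-0.0032079  -0.02252627] [-0.01516137  0.02340264]
```

View pics/w10c.png

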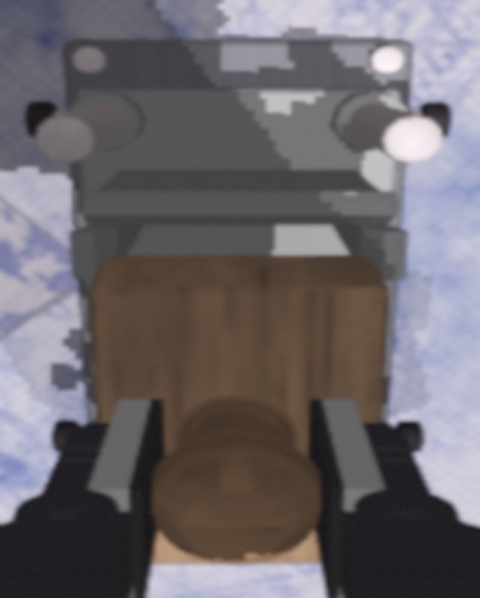

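Post tops seen again agree within 0.5 mm. Lowering slowly into the guides.

Emit:
{"name": "carry_out", "arguments": {"rows": [[0, 0, -0.02, 0, 0, 0], [0, 0, -0.04, 0, 0, 0], [0, 0, -0.06, 0, 0, 0], [0, 0, -0.08, 0, 0, 0], [0, 0, -0.08, 0, 0, 0], [0, 0, -0.08, 0, 0, 0]]}}

```text
clock: 9.78
position: [0.5313, 0.2715, 0.1237]
orientation: [-1.57, -0.026, 0.025]
contact_force: [0.4, -0.2, -0.8]
gripper_width: 0.0232
```

Emit:
{"name": "carry_out", "arguments": {"rows": [[0, 0, -0.01, 0, 0, 0], [0, 0, -0.02, 0, 0, 0], [0, 0, -0.027, 0, 0, 0], [0, 0, -0.027, 0, 0, 0]]}}

```text
clock: 10.12
position: [0.5312, 0.2715, 0.1194]
orientation: [-1.57, -0.025, 0.026]
contact_force: [0.0, -0.3, -1.7]
gripper_width: 0.0234
```

Underside is at about 0.096 and no contact so far. Continuing in small steps.

Emit:
{"name": "carry_out", "arguments": {"rows": [[0, 0, -0.01, 0, 0, 0], [0, 0, -0.02, 0, 0, 0], [0, 0, -0.02, 0, 0, 0]]}}

```text
clock: 10.37
position: [0.531, 0.2715, 0.1161]
orientation: [-1.57, -0.025, 0.026]
contact_force: [-0.6, 0.2, -1.1]
gripper_width: 0.0239
```

Emit:
{"name": "carry_out", "arguments": {"rows": [[0, 0, -0.01, 0, 0, 0], [0, 0, -0.02, 0, 0, 0], [0, 0, -0.02, 0, 0, 0]]}}

```text
clock: 10.62
position: [0.5309, 0.2713, 0.1127]
orientation: [-1.571, -0.025, 0.026]
contact_force: [-0.5, -0.4, -2.1]
gripper_width: 0.0238
```

Emit:
{"name": "carry_out", "arguments": {"rows": [[0, 0, -0.01, 0, 0, 0], [0, 0, -0.018, 0, 0, 0], [0, 0, -0.018, 0, 0, 0]]}}

```text
clock: 10.87
position: [0.5307, 0.2713, 0.1098]
orientation: [-1.571, -0.025, 0.026]
contact_force: [-0.2, -0.6, -1.5]
gripper_width: 0.0233
```

Emit:
{"name": "carry_out", "arguments": {"rows": [[0, 0, -0.007, 0, 0, 0], [0, 0, -0.013, 0, 0, 0], [0, 0, -0.013, 0, 0, 0]]}}

```text
clock: 11.12
position: [0.5307, 0.2713, 0.1076]
orientation: [-1.571, -0.025, 0.027]
contact_force: [-0.3, -0.1, -1.9]
gripper_width: 0.0232
```

Emit:
{"name": "carry_out", "arguments": {"rows": [[0, 0, -0.005, 0, 0, 0], [0, 0, -0.01, 0, 0, 0], [0, 0, -0.01, 0, 0, 0]]}}

```text
clock: 11.37
position: [0.5306, 0.2712, 0.106]
orientation: [-1.571, -0.025, 0.027]
contact_force: [-0.5, 0.1, -1.7]
gripper_width: 0.0235
```

Emit:
{"name": "carry_out", "arguments": {"rows": [[0.002, 0.002, -0.005, 0, 0, 0], [0.002, 0.002, -0.01, 0, 0, 0], [0.002, 0.002, -0.01, 0, 0, 0]]}}

```text
clock: 11.62
position: [0.5308, 0.2716, 0.1043]
orientation: [-1.571, -0.024, 0.027]
contact_force: [-1.4, 1.2, -1.2]
gripper_width: 0.0234
```

Emit:
{"name": "carry_out", "arguments": {"rows": [[0.001, 0.001, -0.005, 0, 0, 0], [0.001, 0.001, -0.01, 0, 0, 0], [0.001, 0.001, -0.01, 0, 0, 0]]}}

```text
clock: 11.87
position: [0.5304, 0.2718, 0.1028]
orientation: [-1.571, -0.024, 0.028]
contact_force: [-4.4, 0.0, 3.7]
gripper_width: 0.0231
```

Ball contact (fx −4.4, fz +3.7) at TCP z 0.103. Pushing on in steps under 1 mm.

Emit:
{"name": "carry_out", "arguments": {"rows": [[0, 0, -0.004, 0, 0, 0], [0, 0, -0.006, 0, 0, 0], [0, 0, -0.006, 0, 0, 0]]}}

```text
clock: 12.12
position: [0.5303, 0.272, 0.1023]
orientation: [-1.571, -0.024, 0.028]
contact_force: [-5.9, -0.9, 8.0]
gripper_width: 0.0231
```

Emit:
{"name": "carry_out", "arguments": {"rows": [[0, 0, -0.004, 0, 0, 0], [0, 0, -0.006, 0, 0, 0], [0, 0, -0.006, 0, 0, 0]]}}

```text
clock: 12.37
position: [0.5303, 0.2721, 0.1019]
orientation: [-1.57, -0.024, 0.028]
contact_force: [-4.1, -1.0, 8.0]
gripper_width: 0.0234
```

Emit:
{"name": "carry_out", "arguments": {"rows": [[0, 0, -0.004, 0, 0, 0], [0, 0, -0.007, 0, 0, 0], [0, 0, -0.007, 0, 0, 0]]}}

```text
clock: 12.62
position: [0.5303, 0.2723, 0.1014]
orientation: [-1.57, -0.024, 0.028]
contact_force: [-3.5, -0.7, 6.3]
gripper_width: 0.0237
```

Emit:
{"name": "carry_out", "arguments": {"rows": [[0, -0.001, -0.004, 0, 0, 0], [0, -0.001, -0.007, 0, 0, 0], [0, -0.001, -0.007, 0, 0, 0]]}}

```text
clock: 12.87
position: [0.5303, 0.2724, 0.1007]
orientation: [-1.569, -0.024, 0.027]
contact_force: [-3.0, -0.4, 5.4]
gripper_width: 0.0231
```

Emit:
{"name": "carry_out", "arguments": {"rows": [[0, -0.003, -0.004, 0, 0, 0], [0, -0.003, -0.008, 0, 0, 0], [0, -0.003, -0.008, 0, 0, 0]]}}

```text
clock: 13.12
position: [0.5304, 0.2723, 0.0999]
orientation: [-1.569, -0.024, 0.027]
contact_force: [-3.1, 0.7, 5.1]
gripper_width: 0.0237
```

Emit:
{"name": "carry_out", "arguments": {"rows": [[0, -0.002, -0.004, 0, 0, 0], [0, -0.002, -0.008, 0, 0, 0], [0, -0.002, -0.008, 0, 0, 0]]}}

```text
clock: 13.37
position: [0.5303, 0.2723, 0.0991]
orientation: [-1.568, -0.024, 0.027]
contact_force: [-4.1, 0.9, 5.4]
gripper_width: 0.0235
```

```bash
python3 - <<'E'
from snap import take
from h import *
d,s=take("w11");Rt=R.from_rotvec(s["orientation"]).as_matrix()
print(s["position"],Rt.round(4),s["contact_force"],s["moment"])
cv2.imwrite("pics/w11c.png",cv2.resize(d["color"][100:320,180:340,::-1],None,fx=3,fy=2.7,interpolation=2))
E
```

```text
[0.53034817 0.27230741 0.09905452] [[ 0.9995 -0.0019 -0.0327]
 [ 0.0327  0.0023  0.9995]
 [-0.0018 -1.      0.0024]] [-4.10738536  0.93711872  5.43887035] [ 0.09163577  0.88136778 -0.19934003]
```

View pics/w11c.png

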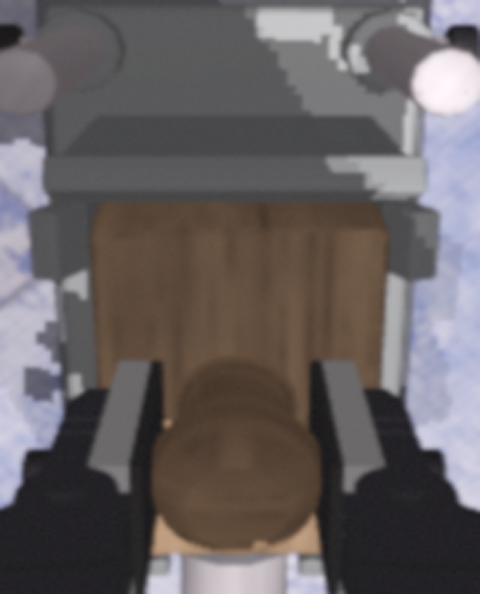

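The block is seated straight between the guides and the ball barrel is just visible at the bottom. Continuing.

Emit:
{"name": "carry_out", "arguments": {"rows": [[0, -0.002, -0.005, 0, 0, 0], [0, -0.002, -0.01, 0, 0, 0], [0, -0.002, -0.01, 0, 0, 0]]}}

```text
clock: 13.67
position: [0.5304, 0.2723, 0.0978]
orientation: [-1.568, -0.024, 0.027]
contact_force: [-2.4, -0.3, 5.0]
gripper_width: 0.0232
```

Emit:
{"name": "carry_out", "arguments": {"rows": [[0, -0.001, -0.005, 0, 0, 0], [0, -0.001, -0.01, 0, 0, 0], [0, -0.001, -0.01, 0, 0, 0]]}}

```text
clock: 13.92
position: [0.5303, 0.2722, 0.0964]
orientation: [-1.568, -0.024, 0.027]
contact_force: [-1.5, 1.1, 2.1]
gripper_width: 0.0234
```

Emit:
{"name": "carry_out", "arguments": {"rows": [[0, -0.001, -0.005, 0, 0, 0], [0, -0.001, -0.01, 0, 0, 0], [0, -0.001, -0.01, 0, 0, 0]]}}

```text
clock: 14.17
position: [0.5304, 0.2722, 0.0949]
orientation: [-1.567, -0.024, 0.027]
contact_force: [-1.8, 0.1, 2.7]
gripper_width: 0.0234
```

Emit:
{"name": "carry_out", "arguments": {"rows": [[0, 0, -0.008, 0, 0, 0], [0, 0, -0.016, 0, 0, 0], [0, 0, -0.024, 0, 0, 0], [0, 0, -0.024, 0, 0, 0]]}}

```text
clock: 14.5
position: [0.5303, 0.2722, 0.0911]
orientation: [-1.567, -0.024, 0.027]
contact_force: [-0.0, 1.6, -0.8]
gripper_width: 0.0235
```

Emit:
{"name": "carry_out", "arguments": {"rows": [[0, 0, -0.008, 0, 0, 0], [0, 0, -0.016, 0, 0, 0], [0, 0, -0.024, 0, 0, 0], [0, 0, -0.024, 0, 0, 0]]}}

```text
clock: 14.83
position: [0.5303, 0.2723, 0.0873]
orientation: [-1.567, -0.024, 0.027]
contact_force: [-0.5, 0.6, -0.4]
gripper_width: 0.0235
```

Emit:
{"name": "carry_out", "arguments": {"rows": [[0, 0, -0.008, 0, 0, 0], [0, 0, -0.016, 0, 0, 0], [0, 0, -0.024, 0, 0, 0], [0, 0, -0.024, 0, 0, 0]]}}

```text
clock: 15.17
position: [0.5303, 0.2722, 0.0835]
orientation: [-1.567, -0.024, 0.027]
contact_force: [-1.7, 1.4, 0.0]
gripper_width: 0.0234
```

Emit:
{"name": "carry_out", "arguments": {"rows": [[0, 0, -0.008, 0, 0, 0], [0, 0, -0.016, 0, 0, 0], [0, 0, -0.024, 0, 0, 0], [0, 0, -0.024, 0, 0, 0]]}}

```text
clock: 15.5
position: [0.5302, 0.2723, 0.0797]
orientation: [-1.567, -0.024, 0.027]
contact_force: [-1.3, 1.4, 0.6]
gripper_width: 0.0237
```

Emit:
{"name": "carry_out", "arguments": {"rows": [[0, 0, -0.008, 0, 0, 0], [0, 0, -0.016, 0, 0, 0], [0, 0, -0.024, 0, 0, 0], [0, 0, -0.024, 0, 0, 0]]}}

```text
clock: 15.83
position: [0.5302, 0.2723, 0.0759]
orientation: [-1.567, -0.024, 0.027]
contact_force: [-1.8, 0.8, 0.1]
gripper_width: 0.0238
```

Emit:
{"name": "carry_out", "arguments": {"rows": [[0, 0, -0.008, 0, 0, 0], [0, 0, -0.016, 0, 0, 0], [0, 0, -0.02, 0, 0, 0], [0, 0, -0.02, 0, 0, 0]]}}

```text
clock: 16.17
position: [0.5302, 0.2722, 0.0728]
orientation: [-1.567, -0.024, 0.027]
contact_force: [0.1, -0.5, -0.1]
gripper_width: 0.0239
```

Emit:
{"name": "carry_out", "arguments": {"rows": [[0, 0, -0.008, 0, 0, 0], [0, 0, -0.015, 0, 0, 0], [0, 0, -0.015, 0, 0, 0]]}}

```text
clock: 16.42
position: [0.5302, 0.2722, 0.0703]
orientation: [-1.568, -0.024, 0.027]
contact_force: [-2.0, -0.0, 2.1]
gripper_width: 0.0237
```

```bash
python3 snap.py w12; python3 tilt.py w10 w11 w12
```

```text
w10 world z slope along tool x,z deg [0.27 0.02] z at axis 0.1447 TCP z- -0.009
w11 world z slope along tool x,z deg [-0.01  0.23] z at axis 0.1081 TCP z- -0.009
w12 world z slope along tool x,z deg [-0.41  0.19] z at axis 0.0791 TCP z- -0.0088
```

The block is moving with the gripper (no slip) and its underside is at about 0.047. Smaller steps from here.

Emit:
{"name": "carry_out", "arguments": {"rows": [[0, 0, -0.006, 0, 0, 0], [0, 0, -0.012, 0, 0, 0], [0, 0, -0.012, 0, 0, 0]]}}

```text
clock: 16.72
position: [0.5302, 0.2722, 0.0684]
orientation: [-1.568, -0.024, 0.027]
contact_force: [-1.9, 0.1, 0.3]
gripper_width: 0.023
```

Emit:
{"name": "carry_out", "arguments": {"rows": [[0, 0, -0.006, 0, 0, 0], [0, 0, -0.012, 0, 0, 0], [0, 0, -0.012, 0, 0, 0]]}}

```text
clock: 16.97
position: [0.5302, 0.2722, 0.0664]
orientation: [-1.568, -0.024, 0.027]
contact_force: [-0.4, 1.4, -1.9]
gripper_width: 0.0235
```

Emit:
{"name": "carry_out", "arguments": {"rows": [[0, 0, -0.005, 0, 0, 0], [0, 0, -0.009, 0, 0, 0], [0, 0, -0.009, 0, 0, 0]]}}

```text
clock: 17.22
position: [0.5302, 0.2722, 0.0648]
orientation: [-1.568, -0.024, 0.027]
contact_force: [-0.6, 1.0, -4.6]
gripper_width: 0.0234
```

Emit:
{"name": "carry_out", "arguments": {"rows": [[0, 0, -0.005, 0, 0, 0], [0, 0, -0.009, 0, 0, 0], [0, 0, -0.009, 0, 0, 0]]}}

```text
clock: 17.47
position: [0.5302, 0.2721, 0.0632]
orientation: [-1.568, -0.024, 0.027]
contact_force: [0.8, 0.5, -5.2]
gripper_width: 0.0235
```

The ball has begun pulling the block down (fz −5). Next is feeling for the floor.

Emit:
{"name": "carry_out", "arguments": {"rows": [[0, 0, -0.004, 0, 0, 0], [0, 0, -0.008, 0, 0, 0], [0, 0, -0.008, 0, 0, 0]]}}

```text
clock: 17.72
position: [0.5302, 0.272, 0.0618]
orientation: [-1.568, -0.024, 0.027]
contact_force: [0.3, 0.7, -5.4]
gripper_width: 0.0235
```

Emit:
{"name": "carry_out", "arguments": {"rows": [[0, 0, -0.004, 0, 0, 0], [0, 0, -0.006, 0, 0, 0], [0, 0, -0.006, 0, 0, 0]]}}

```text
clock: 17.97
position: [0.5303, 0.2718, 0.0606]
orientation: [-1.568, -0.024, 0.027]
contact_force: [0.7, 1.6, -6.1]
gripper_width: 0.0235
```

Emit:
{"name": "carry_out", "arguments": {"rows": [[0, 0, -0.003, 0, 0, 0], [0, 0, -0.004, 0, 0, 0], [0, 0, -0.004, 0, 0, 0]]}}

```text
clock: 18.22
position: [0.5303, 0.2718, 0.0599]
orientation: [-1.568, -0.024, 0.027]
contact_force: [1.0, 0.9, -6.4]
gripper_width: 0.0229
```

Emit:
{"name": "carry_out", "arguments": {"rows": [[0, 0, -0.003, 0, 0, 0], [0, 0, -0.005, 0, 0, 0], [0, 0, -0.005, 0, 0, 0]]}}

```text
clock: 18.47
position: [0.5303, 0.2718, 0.0591]
orientation: [-1.568, -0.024, 0.027]
contact_force: [-0.5, 0.0, -2.4]
gripper_width: 0.0235
```

Emit:
{"name": "carry_out", "arguments": {"rows": [[0, 0, -0.003, 0, 0, 0], [0, 0, -0.005, 0, 0, 0], [0, 0, -0.005, 0, 0, 0]]}}

```text
clock: 18.72
position: [0.5304, 0.2718, 0.0585]
orientation: [-1.568, -0.024, 0.027]
contact_force: [-1.2, -0.4, -1.6]
gripper_width: 0.0232
```

Emit:
{"name": "carry_out", "arguments": {"rows": [[0, 0, -0.003, 0, 0, 0], [0, 0, -0.005, 0, 0, 0], [0, 0, -0.005, 0, 0, 0]]}}

```text
clock: 18.97
position: [0.5306, 0.272, 0.0583]
orientation: [-1.568, -0.024, 0.026]
contact_force: [-2.8, -1.9, 7.3]
gripper_width: 0.0235
```

Emit:
{"name": "carry_out", "arguments": {"rows": [[0, 0, -0.003, 0, 0, 0], [0, 0, -0.005, 0, 0, 0], [0, 0, -0.005, 0, 0, 0]]}}

```text
clock: 19.22
position: [0.5307, 0.2721, 0.0583]
orientation: [-1.567, -0.024, 0.026]
contact_force: [-5.7, -1.8, 10.0]
gripper_width: 0.0232
```

Floor felt: TCP stopped at z 0.0583 with force rising to 10 N. Now I'll hold the press for 1 s.

Emit:
{"name": "carry_out", "arguments": {"rows": [[-0.001, 0, -0.004, 0, 0, 0], [-0.001, 0, -0.005, 0, 0, 0], [-0.001, 0, -0.005, 0, 0, 0], [-0.001, 0, -0.005, 0, 0, 0], [-0.001, 0, -0.005, 0, 0, 0], [-0.001, 0, -0.005, 0, 0, 0], [-0.001, 0, -0.005, 0, 0, 0], [-0.001, 0, -0.005, 0, 0, 0], [-0.001, 0, -0.005, 0, 0, 0], [-0.001, 0, -0.005, 0, 0, 0], [-0.001, 0, -0.005, 0, 0, 0], [-0.001, 0, -0.005, 0, 0, 0]]}}

```text
clock: 20.22
position: [0.5307, 0.2722, 0.0583]
orientation: [-1.567, -0.025, 0.026]
contact_force: [-5.4, -2.5, 12.3]
gripper_width: 0.0231
```

Emit:
{"name": "carry_out", "arguments": {"rows": [[0, 0, -0.001, 0, 0, 0], [0, 0, -0.001, 0, 0, 0], [0, 0, 0, 0, 0, 0], [0, 0, 0, 0, 0, 0], [0, 0, 0, 0, 0, 0], [0, 0, 0, 0, 0, 0]], "claw": -0.2}}

```text
clock: 20.72
position: [0.5307, 0.2721, 0.0582]
orientation: [-1.567, -0.025, 0.026]
contact_force: [0.1, 0.2, -1.0]
gripper_width: 0.0514
```

```bash
python3 snap.py w13; python3 tilt.py w12 w13
```

```text
w12 world z slope along tool x,z deg [-0.41  0.19] z at axis 0.0791 TCP z- -0.0088
w13 world z slope along tool x,z deg [-0.4   0.03] z at axis 0.0669 TCP z- -0.0087
```

View pics/w13.png

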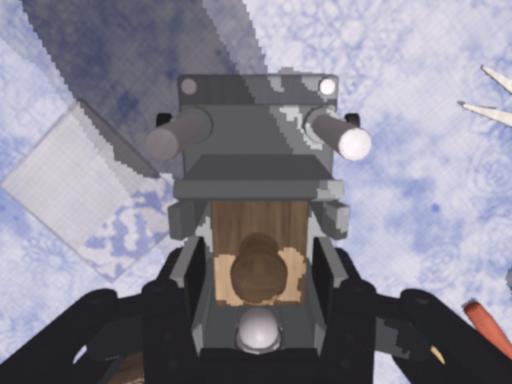

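Released: the knob at (258,273) is clear of both pads, and the ball at (259,327) stands over the block's edge. Retreating straight up.

Emit:
{"name": "carry_out", "arguments": {"rows": [[0, 0, 0.05, 0, 0, 0], [0, 0, 0.15, 0, 0, 0], [0, 0, 0.3, 0, 0, 0], [0, 0, 0.5, 0, 0, 0], [0, 0, 0.7, 0, 0, 0], [0, 0, 0.8, 0, 0, 0], [0, 0, 0.8, 0, 0, 0]]}}

```text
clock: 21.35
position: [0.5324, 0.273, 0.1827]
orientation: [-1.564, -0.028, 0.022]
contact_force: [1.1, 0.7, 0.4]
gripper_width: 0.0516
```

Emit:
{"name": "carry_out", "arguments": {"rows": [[-0.1, 0, 0.1, 0, 0, 0], [-0.2, 0, 0.2, 0, 0, 0], [-0.2, 0, 0.2, 0, 0, 0], [-0.2, 0, 0.2, 0, 0, 0]]}}

```text
clock: 21.68
position: [0.5023, 0.2733, 0.2132]
orientation: [-1.563, -0.03, 0.022]
contact_force: [0.4, -0.5, 0.4]
gripper_width: 0.0514
```

```bash
python3 - <<'E'
from snap import take
from plant import *
from h import *
d,s=take("w14");C=cloud(d,s);print(s["clock"],s["position"],s["contact_force"])
sd=snapshot("side");t=snapshot("top");np.savez("top1.npz",**t);np.savez("side2.npz",**sd)
cv2.imwrite("pics/side2.png",sd["color"][...,::-1]);
a=np.radians(1.8);D=C-[.5298,.2722,0];X=D[...,0]*np.cos(a)+D[...,1]*np.sin(a);Y=-D[...,0]*np.sin(a)+D[...,1]*np.cos(a)
for x0 in (-.028,-.02,-.015,.015,.02,.026):
    m=(abs(X-x0)<.003)&(abs(Y)<.02)&(C[...,2]<.12);print(x0,m.sum(),np.median(C[m][:,2]))
m=(np.hypot(X,Y)<.006);print("knob top",np.median(C[m][:,2]))
m=(abs(Y)<.003)&(C[...,2]>.072)&(X>.02)&(X<.045);print("ball nearest X",X[m].min())
t0=load("top0.npz");C0=cloud(t0);C1=cloud(t)
for n,(u,v) in dict(pais=(338,154),sq=(276,154),jar=(217,131),spool=(154,192)).items():
    w=(slice(v-14,v+15),slice(u-14,u+15));print(n,np.abs(t0["color"][w].astype(int)-t["color"][w]).mean())
cv2.imwrite("pics/w14c.png",cv2.resize(d["color"][130:360,150:370,::-1],None,fx=2.6,fy=2.6,interpolation=2))
E
```

```text
21.6833 [0.50228105 0.27326586 0.21324517] [ 0.36838411 -0.5209324   0.44225956]
-0.028 98 0.06702818855340895
-0.02 250 0.06704757941576611
-0.015 252 0.06710515962905289
0.015 98 0.06725672092493676
0.02 134 0.06714369597103315
0.026 231 0.06706979165582255
knob top 0.09891831138702628
ball nearest X 0.03024825371358526
pais 1.1835116924296472
sq 1.4653190646056282
jar 1.7193816884661117
spool 5.475624256837099
```

View pics/w14c.png

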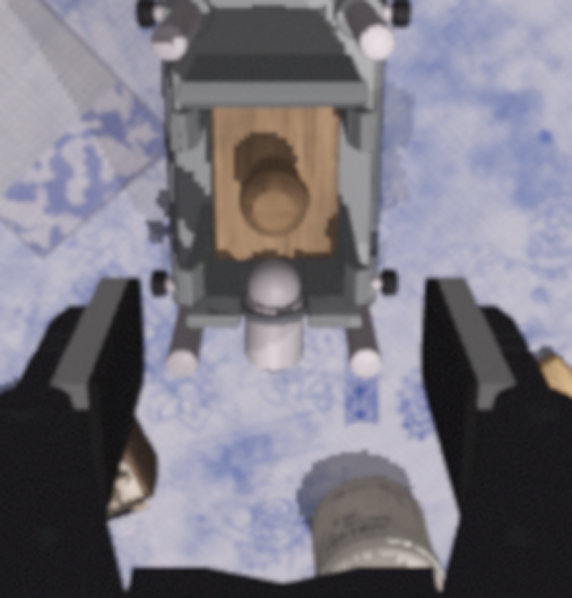

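View pics/side2.png

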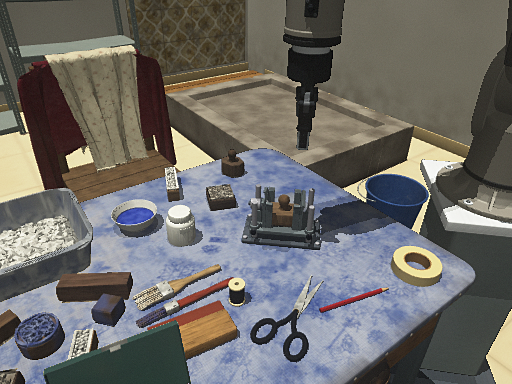

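```bash
python3 - <<'E'
from h import *
import pickle
for n in ("w2","w14"):
    d,s=pickle.load(open(n+".pkl","rb"));C=cloud(d,s)
    a=np.radians(1.8);D=C-[.5298,.2722,0];X=D[...,0]*np.cos(a)+D[...,1]*np.sin(a);Y=-D[...,0]*np.sin(a)+D[...,1]*np.cos(a)
    m=(abs(Y)<.003)&(C[...,2]>.075)&(C[...,2]<.09)&(X>.02)&(X<.045);print(n,np.sort(X[m])[:4])
t0=load("side0.npz")["color"].astype(int);t1=load("side2.npz")["color"].astype(int)
w=(slice(270,310),slice(220,255));print("spool side diff",abs(t0[w]-t1[w]).mean())
from plant import hand_in
print(hand_in())
E
```

```text
w2 [0.02980734 0.02989804 0.02990243 0.03032054]
w14 [0.03033398 0.03035183 0.03037199 0.03049827]
spool side diff 5.947619047619048
the job is handed in; nothing more can be done
None
```

```bash
python3 - <<'E'
from h import *
t0=load("side0.npz")["color"];t1=load("side2.npz")["color"]
a=cv2.cvtColor(t0,7)[262:318,205:270].astype(np.float32);b=cv2.cvtColor(t1,7)[262:318,205:270].astype(np.float32)
print(cv2.phaseCorrelate(a,b), (b-a).mean(), a.mean())
E
```

```text
((-0.02025541351309812, -0.013653526648894854), 0.9949375654260317) 6.1956043 133.91347
```

The printing block is docked, knob up, with the ball clicked over its top edge, and I've handed the job in at about 22 s of the 54 s allowed.

**What I did**
- I gripped the knob, carried the block over the dock and lowered it in small steps.
- Readings at the ends of the steps showed about 8 N up to get past the ball, then about 6 N of pull as it sprang over the top edge.
- The block stopped on the floor at TCP z 0.0583, which puts the floor about 35 mm above the table.
- I held the press for about 1 s, with 10 to 12 N read at the end, then let go and backed off upward.

**Last checks**
- **Block:** its top is level at 0.067 m, so it sits flat on the nest's floor.
- **Ball:** it is out to within about 0.5 mm of where it was before the block went in, which is about the noise of the reading.
- **Bystanders:** paisley, square and jar look the same as at the start. The spool's patch only got brighter, and image registration shows it moved 0.02 px.

**What went wrong or disagreed**
- **Missed first grasp:** the fingers shut above the knob. The wrist camera showed the shut fingertips about 14 mm behind the TCP, while `tips_ahead` says 22 mm ahead. I used the measured value and grasped again.
- **Force above your 20 N:** on that second grasp, as the pads swung forward, the wrist read about 50 N with the block still on the table. I relieved it at once. During docking no reading was above 12.3 N, but I only read the force at the end of each step.

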